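Find the parts case that rattles and hold it out

ROBOT

A 7-joint arm with a two-finger parallel gripper is mounted at the origin on the work surface; the furniture and walls round the work are solid. World frame = base frame: x ahead of the robot, y to its left, z up, the work surface at z = 0. Lengths are in m, angles in rad, forces in N, time in s.
With the tool pointing down it reaches from about 0.425 to 0.875 m from the base axis. Payload 4.7 kg.
Tool frame: the origin (TCP) lies midway between the tips of the shut fingers; the grasp point (between the pads) lies 19 mm behind it; z points along the fingers, y is the line along which they close (so a half turn about z gives the same grasp; the last joint's range is limited). The gripper opens to 87 mm and grips with 3 to 60 N. Pads are 19 mm wide; open, the fingers measure 117 mm over their backs; the gripper's body (75 mm by 190 mm) begins 51 mm behind the grasp point.
Start: joints at [-1.278, 0.321, -0.07, 1.45, 0.023, 1.371, -0.057], TCP at [0.179, 0.625, 0.223] pointing down, gripper open.
Joint ranges: [-2.86, 2.86], [-0.3, 2.09], [-1.38, 1.24], [0.06, 2.45], [-1.56, 4.7], [0.09, 2.05], [-2.69, 2.69]. Speed limits (rad/s): [2.57, 2.57, 3.14, 3.14, 3.14, 3.14, 3.14].

INTERFACE

Orientations are given as a rotation vector (axis times angle).
In Python, from cell import r, camera gives the robot as it stands.
- The arm moves only by the tool arm_command, never from a script. Its argument "rows" is a list of rows, each an object of numbers: "wx", "wy", "wz": the turn, a rotation vector about the tool's x, y, z each as a share of 4 degrees, from -1 to 1; "dx", "dy", "dz": the shift along the tool's x, y, z each as a share of 0.6 m, from -1 to 1; "claw": the closure, from 0 (fully open) to 1 (shut). A call has 1 to 12 rows; each row shifts and turns the commanded pose from where the row before left it, along the tool's axes as they then stand; what a row does not reach is not made up. A row lasts 1/10 s, in which the tool goes at most 50 mm and 8.59 degrees, less where a joint would pass 70% of its speed; a pose out of reach is approached as far as the arm can. A call with a number of a shift or a turn outside -1 to 1 is refused whole. A call with a gripper value outside its range is refused whole. The fingers move at their own pace and stop on an object; "newtons" is the grip in N (left out, the last holds). Time passes only in rows, so rows that do not move let the fingers close. It gives the time, the measured TCP pose, the force, the opening and the grip force at its end, in the units of the state.
- r.get_state(): the state, without advancing time (a new reading comes with each control period).
- camera(name): name is "side" or "top" or "wrist"; returns a dict with "pixels" (420x560x3 uint8, red, green, blue), "mtx" (3x3 intrinsics, pixels), "eye" and "rotation" of the camera in the world. Camera axes: x right, y down, z forward; pixel columns grow to the right and rows downward; lengths in m; the calibration is good to about 2 mm. A picture is of the moment at which its call begins. There is no depth.
- r.job_done(): hands the job in; it is judged then, once.
The state is a dict: "time": time; "joint_positions": joint angles; "qd": joint speeds; "effort": joint torques, N m; "tool_pos": TCP position; "tool_rot": TCP orientation; "ft_force": force on the tool from outside, world axes, zero at the start; "torque": the same for the moment, N m; "opening": opening from 0.0 (shut) to 1.0 (fully open); "grasp_force": force on a finger pad.
Only numpy, scipy, OpenCV 4.12 (cv2) and the standard library are available. Lean on these libraries where they do the work, as an engineer would, in place of code of your own. Each camera call takes 0.05 s, during which the arm holds its last target. There are 200 camera calls.

TASK

One of the three latched teal cases in the blue rack has a loose part in it; in the other two everything is packed tight and they weigh much the same. Lift them out one at a time and shake them briskly to and fro along their width, a few times, until you have found it, stand any quiet one back upright in the rack, fully down in a channel, and finish while still holding the one that rattles: hold it out forward, upright and still, wholly beyond the far side of the rack and a good hand's breadth (10 cm) above the worktop, for the fitter across the bench to take. Leave everything else on the bench where it is.

Things in the scene. Friction and masses are not known exactly. Their poses are not given: they have to be found in the camera images.
- rack: blue steel rack, fixed, 160 x 300 x 77 mm; origin at the centre of its underside, x axis away from the robot, y along the row. Three channels at y -0.10, 0, +0.10 m, 51 mm wide, 134 mm long in x, side walls up to z 0.065, then flared mouths to 0.077; low lips at x +-0.068. A case fully down has its centre at z 0.10, x 0, a channel's y, turned as the rack is
- case_a_centre (a point): centre of case A. Closed, latched teal parts case, 127 x 201 x 47 mm, 0.55 to 0.7 kg, standing on end; own y axis down, x along its 127 mm width (away from the robot at the start), z through its 47 mm thickness. Point 90 mm above underside, 90 mm below the flat top (small copper tips stand 21 mm out of the top). Pinch the thickness near the top. The letter says nothing of the contents
- case_b_centre (a point): centre of case B. Same looks, size, weight range, axes and point as case A, 100 mm beside the next, 54 mm of air between their faces. In the one that rattles a 0.27 kg round part rolls freely, about 8 cm along the width; in the others nothing shifts. The letter says nothing of the contents
- case_c_centre (a point): centre of case C. Same looks, size, weight range, axes and point as case A, 100 mm beside the next, 54 mm of air between their faces. In the one that rattles a 0.27 kg round part rolls freely, about 8 cm along the width; in the others nothing shifts. The letter says nothing of the contents
- anti_spatter: aerosol can, 65 dia x 219, red cap; origin under its centre; to be left alone
- weld_magnet: orange magnetic welding square, 34x93x78, standing on the bench; origin under its centre; to be left alone
- coupon_0: flat steel coupon, 50x100x9, lying on the bench; origin under its centre; to be left alone

How it is judged:
By the outcome, as a careful person would: the job done as asked, in the order asked, and still so for the second after the job is handed in, while the arm keeps its last pose, push and grip.
It also fails if it takes over 72 s, if anything falls off the work surface, if the arm or the gripper's body presses on something with over 40 N, if the wrist force passes 120 N, or if a joint passes its speed limit or range.

## Working session

There is one attempt and no reset: what is moved stays moved. The work goes in short steps, Python scripts to look and compute and a tool call to move; the robot and the scene stay as the last step left them, time stands still between calls to the robot, and variables do not carry over. Pictures are saved under pics/ and viewed, at most 10 in all, crops included, and the job is handed in when it is done.

Besides the shell and the picture viewer there is one more tool, called after "Emit:" as a command line: name --argument value ..., lists and objects as JSON in quotes. arm_command: Moves the arm, as the interface text tells. Its arguments: {"type":"object","properties":{"rows":{"type":"array","items":{"type":"object","properties":{"wx":{"type":"number"},"wy":{"type":"number"},"wz":{"type":"number"},"dx":{"type":"number"},"dy":{"type":"number"},"dz":{"type":"number"},"claw":{"type":"number"}}}},"newtons":{"type":"number"}},"required":["rows"]}

```bash
mkdir -p pics
python3 - <<'E'
from cell import r,camera
import cv2,numpy as np
s=r.get_state()
for k in s: print(k,np.round(s[k],3))
for n in("top","side"):
    c=camera(n);cv2.imwrite(f"pics/{n}0.png",c["pixels"][:,:,::-1])
    print(n,c["mtx"].round(1).tolist(),c["eye"],np.round(c["rotation"],4).tolist())
E
```

```text
time 0.0
joint_positions [-1.278  0.322 -0.07   1.452  0.023  1.371 -0.057]
qd [ 0.     0.001 -0.    -0.001  0.001  0.     0.   ]
effort [ 1.0000e-03 -4.9130e+01 -4.0400e-01 -3.1253e+01 -6.4000e-02  4.4000e-02
  0.0000e+00]
tool_pos [0.179 0.624 0.221]
tool_rot [-4.360e-01 -3.111e+00  3.000e-03]
ft_force [ 0.903 -0.415 -0.04 ]
torque [ 0.023 -0.036 -0.008]
grasp_force 0.0
opening 0.997
top [[546.4, 0.0, 289.7], [0.0, 546.4, 216.5], [0.0, 0.0, 1.0]] [0.12435798 0.16572489 1.29867305] [-2.3332, 1.6928, -0.2616]
side [[511.8, 0.0, 284.8], [0.0, 511.8, 208.7], [0.0, 0.0, 1.0]] [0.39826642 1.22247205 0.6680617 ] [-0.1073, 2.6973, -1.5012]
```

View pics/top0.png

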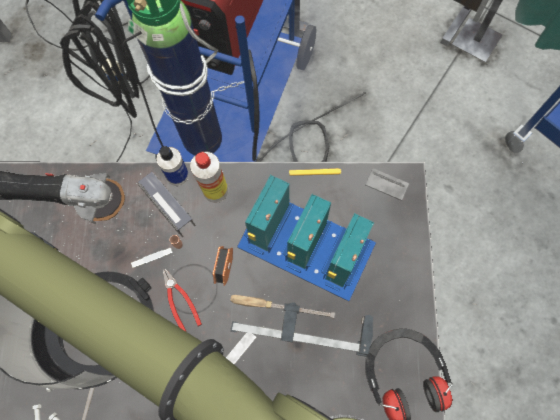

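View pics/side0.png

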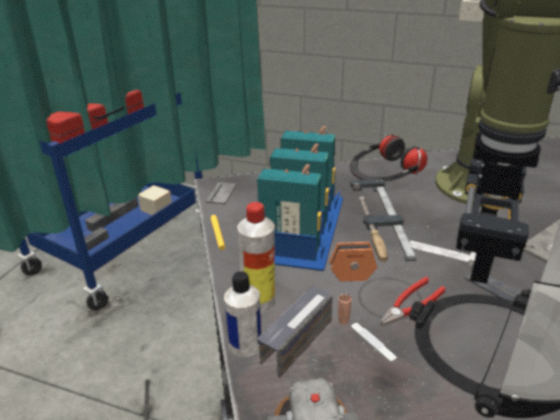

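Top view: rack at about (310,250) px, three teal cases with tops near (268,195), (310,215), (352,235), can at (208,175), magnet at (222,265). Side view: cases in row at (290,200), can at (257,255) beside them.

```bash
cat > h.py <<'E'
import numpy as np,cv2
from scipy.spatial.transform import Rotation as R
def ray(c,px,z):
    px=np.atleast_2d(px).astype(float)
    d=np.c_[px,np.ones(len(px))]@np.linalg.inv(c["mtx"]).T
    Rm=np.array(c["rotation"]); Rm=Rm if Rm.shape==(3,3) else R.from_rotvec(Rm).as_matrix()
    d=d@Rm.T; e=np.array(c["eye"])
    return e+d*((z-e[2])/d[:,2])[:,None]
def proj(c,P):
    Rm=R.from_rotvec(c["rotation"]).as_matrix()
    q=(np.atleast_2d(P)-c["eye"])@Rm@c["mtx"].T
    return q[:,:2]/q[:,2:]
E
python3 - <<'E'
from cell import r,camera
from h import *
c=camera("top");im=c["pixels"]
print(ray(c,[[310,250]],0).round(3), proj(c,[[0.5,0,0],[0.6,0,0],[.5,.1,0]]).round(0))
hsv=cv2.cvtColor(im,cv2.COLOR_RGB2HSV)
for p in[(268,192),(310,213),(352,232),(258,225),(340,285),(250,255)]: print(p,hsv[p[1],p[0]])
blue=cv2.inRange(hsv,(100,120,40),(125,255,255));blue[:165]=0
teal=cv2.inRange(hsv,(80,100,30),(99,255,255));teal[:165]=0
n,l,st,ce=cv2.connectedComponentsWithStats(teal)
for i in range(1,n):
    if st[i,4]>300: print(st[i])
m=cv2.resize(im[165:305,225:385],None,fx=5,fy=4.2,interpolation=cv2.INTER_CUBIC)
m=cv2.resize(im[165:305,230:382],None,fx=4.2,fy=4.2,interpolation=cv2.INTER_CUBIC)
cv2.imwrite("pics/crop.png",m[:,:,::-1])
E
```

```text
[[0.448 0.219 0.   ]] [[402. 257.]
 [412. 220.]
 [362. 245.]]
(268, 192) [ 92 127 153]
(310, 213) [ 91 138 159]
(352, 232) [ 91 138 151]
(258, 225) [ 91 134 158]
(340, 285) [ 94 111  85]
(250, 255) [ 15   8 134]
[ 246  176   43   66 1442]
[ 288  195   43   73 1543]
[ 326  214   47   73 1394]
```

View pics/crop.png

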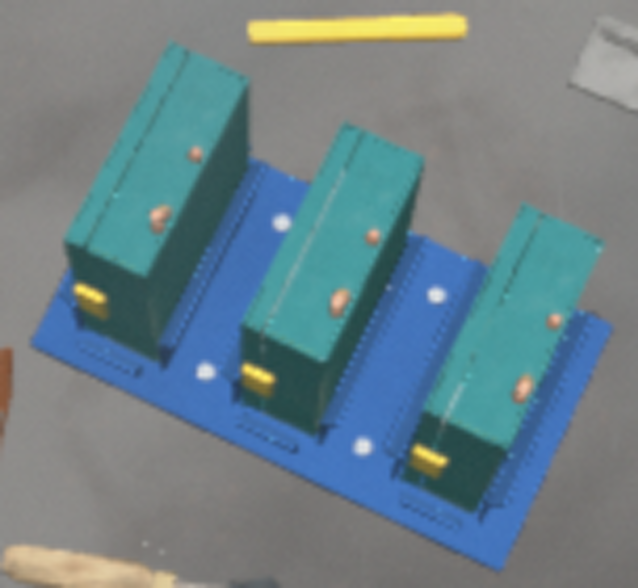

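The crop shows three case tops (crop px corners, e.g. middle (347,123),(423,160),(322,362),(243,325)), the rack's corners at (32,343),(502,570),(610,325).

Run:
```python
from cell import r,camera
from h import *
c=camera("top");im=c["pixels"]
Q=np.array([[(173,43),(248,82),(150,275),(67,242)],[(347,123),(423,160),(322,362),(243,325)],[(523,206),(603,243),(503,447),(425,413)]],float)
for q in Q:
    P=ray(c,q/4.2+[230,165],.19)[:,:2]
    d=P[[0,1]].mean(0)-P[[2,3]].mean(0)
    print(P.mean(0).round(4),"len",np.linalg.norm(d).round(3),"yaw",np.degrees(np.arctan2(d[1],d[0])).round(1),"th",np.linalg.norm(P[0]-P[1]).round(3),np.linalg.norm(P[3]-P[2]).round(3))
hsv=cv2.cvtColor(im,cv2.COLOR_RGB2HSV)
t=cv2.inRange(hsv,(80,90,110),(99,255,255));t[:165]=0;t[:,:235]=0;t[310:]=0
t=cv2.morphologyEx(t,cv2.MORPH_CLOSE,np.ones((5,5)))
for k in cv2.findContours(t,0,2)[0]:
    if cv2.contourArea(k)>300:
        P=ray(c,k[:,0],.19)[:,:2].astype(np.float32); print("rect",cv2.minAreaRect(P))
B=ray(c,np.array([(32,343),(502,570),(610,325)])/4.2+[230,165],0.004)[:,:2];print(B.round(3),np.linalg.norm(B[0]-B[1]),np.linalg.norm(B[1]-B[2]),"ctr",(B[0]+B[2])/2)
d=B[0]-B[1];print("yaw",np.degrees(np.arctan2(-d[0],d[1])))
# tool axes
print(R.from_rotvec(r.get_state()["tool_rot"]).as_matrix().round(3))
# side view check: project case centre tops
# others
for n,p,z in(("can cap",(205,160),.219),("magnet",(222,255),.07)): print(n,ray(c,[p],z).round(3))
```

```text
[0.4723 0.3274] len 0.117 yaw -7.6 th 0.045 0.046
[0.4582 0.2297] len 0.119 yaw -8.3 th 0.043 0.044
[0.4438 0.1311] len 0.119 yaw -8.5 th 0.044 0.042
rect ((0.44510701298713684, 0.13186821341514587), (0.04688708856701851, 0.11983145773410797), 81.95084381103516)
rect ((0.4591137766838074, 0.23075923323631287), (0.04651286080479622, 0.11982385069131851), 82.32482147216797)
rect ((0.4728897213935852, 0.329548716545105), (0.046180061995983124, 0.1192539781332016), 81.87742614746094)
[[0.4   0.389]
 [0.358 0.092]
 [0.515 0.072]] 0.2995908535977405 0.15805670137712557 ctr [0.45786252 0.23063767]
yaw -8.065185011691192
[[-0.961  0.275 -0.   ]
 [ 0.275  0.961 -0.001]
 [-0.    -0.001 -1.   ]]
can cap [[0.513 0.483 0.219]]
magnet [[0.357 0.405 0.07 ]]
```

Emit:
arm_command --rows '[{"dz": -0.08,"wz": -1,"claw": 0},{"dz": -0.08,"wz": -1,"claw": 0},{"dz": -0.08,"claw": 0},{"dx": -0.0615,"dy": -0.0463,"claw": 0},{"dx": -0.0615,"dy": -0.0463,"claw": 0},{"dx": -0.0615,"dy": -0.0463,"claw": 0},{"dx": -0.0615,"dy": -0.0463,"claw": 0},{"dx": -0.0615,"dy": -0.0463,"claw": 0},{"dx": -0.0615,"dy": -0.0463,"claw": 0},{"dx": -0.0615,"dy": -0.0463,"claw": 0},{"dx": -0.0615,"dy": -0.0463,"claw": 0},{"dx": -0.0615,"dy": -0.0463,"claw": 0}]' --newtons 45

```text
validation failed for argument at $.ro...
```

Emit:
arm_command --rows '[{"claw": 0},{"claw": 0},{"claw": 0}]'

```text
validation failed for argument at $.ro...
```

Emit:
arm_command --rows '[{"dx": 0,"dy": 0,"dz": -0.08,"wx": 0,"wy": 0,"wz": -1,"claw": 0},{"dx": 0,"dy": 0,"dz": -0.08,"wx": 0,"wy": 0,"wz": -1,"claw": 0},{"dx": 0,"dy": 0,"dz": -0.08,"wx": 0,"wy": 0,"wz": 0,"claw": 0}]' --newtons 45

```text
time: 0.5
tool_pos: [0.1788, 0.6244, 0.3678]
tool_rot: [-0.216, -3.134, 0.002]
ft_force: [-0.1, 1.2, 0.3]
opening: 1.0
grasp_force: 0.0
```

Emit:
arm_command --rows '[{"dx": -0.0615,"dy": -0.0463,"dz": 0,"wx": 0,"wy": 0,"wz": 0,"claw": 0},{"dx": -0.0615,"dy": -0.0463,"dz": 0,"wx": 0,"wy": 0,"wz": 0,"claw": 0},{"dx": -0.0615,"dy": -0.0463,"dz": 0,"wx": 0,"wy": 0,"wz": 0,"claw": 0},{"dx": -0.0615,"dy": -0.0463,"dz": 0,"wx": 0,"wy": 0,"wz": 0,"claw": 0},{"dx": -0.0615,"dy": -0.0463,"dz": 0,"wx": 0,"wy": 0,"wz": 0,"claw": 0},{"dx": -0.0615,"dy": -0.0463,"dz": 0,"wx": 0,"wy": 0,"wz": 0,"claw": 0},{"dx": -0.0615,"dy": -0.0463,"dz": 0,"wx": 0,"wy": 0,"wz": 0,"claw": 0},{"dx": -0.0615,"dy": -0.0463,"dz": 0,"wx": 0,"wy": 0,"wz": 0,"claw": 0},{"dx": -0.0615,"dy": -0.0463,"dz": 0,"wx": 0,"wy": 0,"wz": 0,"claw": 0},{"dx": 0,"dy": 0,"dz": 0,"wx": 0,"wy": 0,"wz": 0,"claw": 0},{"dx": 0,"dy": 0,"dz": 0,"wx": 0,"wy": 0,"wz": 0,"claw": 0}]'

```text
time: 1.6
tool_pos: [0.4738, 0.3301, 0.3664]
tool_rot: [-0.223, -3.133, -0.0]
ft_force: [-0.4, -0.3, -0.7]
opening: 0.999
grasp_force: 0.0
```

Run:
```python
from cell import r,camera
from h import *
s=r.get_state();print(s["joint_positions"].round(2),np.round(s["tool_pos"],4),s["torque"])
c=camera("wrist");cv2.imwrite("pics/w1.png",c["pixels"][:,:,::-1]);print(c["eye"],c["rotation"],c["mtx"][0,0])
y=np.array([.14,.99,0]);x=np.array([.99,-.14,0])
P=np.array([.4725,.33,.19])+np.array([a*x+b*y for a,b in((-.0635,-.0235),(.0635,-.0235),(.0635,.0235),(-.0635,.0235))])
print(proj(c,P).round(0))
```

```text
[-0.82  0.14  0.19  1.4  -0.03  1.61  0.79] [0.4738 0.3301 0.3664] [ 0.0505543   0.04179223 -0.01458094]
[0.40525166 0.33863712 0.52863462] [2.21871708 1.92376888 0.24777511] 374.8508663544547
[[259. 118.]
 [262. 254.]
 [311. 254.]
 [313. 118.]]
```

View pics/w1.png

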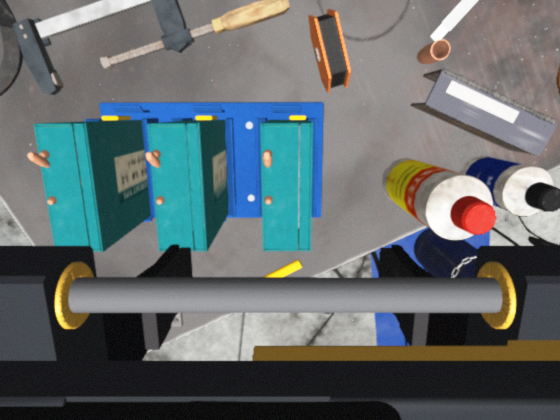

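Wrist view: the left case's top spans (262–312, 121–250) px, within 3 px of prediction, so the estimate holds.

Emit:
arm_command --rows '[{"dx": 0,"dy": 0,"dz": 0.07,"wx": 0,"wy": 0,"wz": 0,"claw": 0},{"dx": 0,"dy": 0,"dz": 0.07,"wx": 0,"wy": 0,"wz": 0,"claw": 0},{"dx": 0,"dy": 0,"dz": 0.07,"wx": 0,"wy": 0,"wz": 0,"claw": 0},{"dx": 0,"dy": 0,"dz": 0.07,"wx": 0,"wy": 0,"wz": 0,"claw": 0},{"dx": 0,"dy": 0,"dz": 0.037,"wx": 0,"wy": 0,"wz": 0,"claw": 0},{"dx": 0,"dy": 0,"dz": 0.037,"wx": 0,"wy": 0,"wz": 0,"claw": 0},{"dx": 0,"dy": 0,"dz": 0,"wx": 0,"wy": 0,"wz": 0,"claw": 0},{"dx": 0,"dy": 0,"dz": 0,"wx": 0,"wy": 0,"wz": 0,"claw": 1},{"dx": 0,"dy": 0,"dz": 0,"wx": 0,"wy": 0,"wz": 0,"claw": 1},{"dx": 0,"dy": 0,"dz": 0,"wx": 0,"wy": 0,"wz": 0,"claw": 1},{"dx": 0,"dy": 0,"dz": 0,"wx": 0,"wy": 0,"wz": 0,"claw": 1},{"dx": 0,"dy": 0,"dz": 0,"wx": 0,"wy": 0,"wz": 0,"claw": 1}]'

```text
time: 2.85
tool_pos: [0.4734, 0.3315, 0.1549]
tool_rot: [0.219, 3.133, 0.001]
ft_force: [0.4, -0.3, 0.9]
opening: 0.632
grasp_force: 0.0
```

Emit:
arm_command --rows '[{"dx": 0,"dy": 0,"dz": 0,"wx": 0,"wy": 0,"wz": 0,"claw": 1},{"dx": 0,"dy": 0,"dz": 0,"wx": 0,"wy": 0,"wz": 0,"claw": 1},{"dx": 0,"dy": 0,"dz": 0,"wx": 0,"wy": 0,"wz": 0,"claw": 1},{"dx": 0,"dy": 0,"dz": 0,"wx": 0,"wy": 0,"wz": 0,"claw": 1},{"dx": 0,"dy": 0,"dz": 0,"wx": 0,"wy": 0,"wz": 0,"claw": 1}]'

```text
time: 3.35
tool_pos: [0.4732, 0.3314, 0.1544]
tool_rot: [0.218, 3.134, 0.001]
ft_force: [0.5, 0.8, 3.1]
opening: 0.529
grasp_force: 45.0
```

Emit:
arm_command --newtons 60 --rows '[{"dx": 0,"dy": 0,"dz": 0,"wx": 0,"wy": 0,"wz": 0,"claw": 1},{"dx": 0,"dy": 0,"dz": -0.01,"wx": 0,"wy": 0,"wz": 0,"claw": 1},{"dx": 0,"dy": 0,"dz": -0.02,"wx": 0,"wy": 0,"wz": 0,"claw": 1},{"dx": 0,"dy": 0,"dz": -0.05,"wx": 0,"wy": 0,"wz": 0,"claw": 1},{"dx": 0,"dy": 0,"dz": -0.05,"wx": 0,"wy": 0,"wz": 0,"claw": 1},{"dx": 0,"dy": 0,"dz": -0.06,"wx": 0,"wy": 0,"wz": 0,"claw": 1},{"dx": 0,"dy": 0,"dz": -0.06,"wx": 0,"wy": 0,"wz": 0,"claw": 1},{"dx": 0,"dy": 0,"dz": -0.06,"wx": 0,"wy": 0,"wz": 0,"claw": 1},{"dx": 0,"dy": 0,"dz": -0.05,"wx": 0,"wy": 0,"wz": 0,"claw": 1},{"dx": 0,"dy": 0,"dz": -0.03,"wx": 0,"wy": 0,"wz": 0,"claw": 1},{"dx": 0,"dy": 0,"dz": 0,"wx": 0,"wy": 0,"wz": 0,"claw": 1},{"dx": 0,"dy": 0,"dz": 0,"wx": 0,"wy": 0,"wz": 0,"claw": 1}]'

```text
time: 4.55
tool_pos: [0.4729, 0.3309, 0.3872]
tool_rot: [-0.219, -3.133, 0.002]
ft_force: [-0.3, 0.3, -5.8]
opening: 0.528
grasp_force: 60.0
```

Run:
```python
from cell import r
import numpy as np
for k in("time","tool_pos","ft_force","torque","opening","grasp_force","joint_positions"):print(k,np.round(r.get_state()[k],3))
```

```text
time 4.55
tool_pos [0.473 0.331 0.387]
ft_force [-0.337  0.337 -5.805]
torque [0.027 0.084 0.015]
opening 0.528
grasp_force 59.997
joint_positions [-0.818  0.138  0.186  1.351 -0.025  1.656  0.796]
```

Emit:
arm_command --rows '[{"dx": -0.075,"dy": 0,"dz": 0,"wx": 0,"wy": 0,"wz": 0,"claw": 1},{"dx": -0.075,"dy": 0,"dz": 0,"wx": 0,"wy": 0,"wz": 0,"claw": 1},{"dx": 0.075,"dy": 0,"dz": 0,"wx": 0,"wy": 0,"wz": 0,"claw": 1},{"dx": 0.075,"dy": 0,"dz": 0,"wx": 0,"wy": 0,"wz": 0,"claw": 1},{"dx": -0.075,"dy": 0,"dz": 0,"wx": 0,"wy": 0,"wz": 0,"claw": 1},{"dx": -0.075,"dy": 0,"dz": 0,"wx": 0,"wy": 0,"wz": 0,"claw": 1},{"dx": 0.075,"dy": 0,"dz": 0,"wx": 0,"wy": 0,"wz": 0,"claw": 1},{"dx": 0.075,"dy": 0,"dz": 0,"wx": 0,"wy": 0,"wz": 0,"claw": 1}]'

```text
time: 5.35
tool_pos: [0.4741, 0.33, 0.3799]
tool_rot: [-0.227, -3.124, 0.017]
ft_force: [-2.0, 1.1, -4.9]
opening: 0.528
grasp_force: 60.0
```

Emit:
arm_command --rows '[{"dx": -0.075,"dy": 0,"dz": 0,"wx": 0,"wy": 0,"wz": 0,"claw": 1}]'

```text
time: 5.45
tool_pos: [0.5015, 0.3306, 0.3837]
tool_rot: [-0.188, -3.113, 0.001]
ft_force: [-4.0, 3.6, -4.8]
opening: 0.532
grasp_force: 60.0
```

Emit:
arm_command --rows '[{"dx": -0.075,"dy": 0,"dz": 0,"wx": 0,"wy": 0,"wz": 0,"claw": 1}]'

```text
time: 5.55
tool_pos: [0.5592, 0.3205, 0.3862]
tool_rot: [-0.207, -3.13, 0.0]
ft_force: [2.5, 0.3, -4.2]
opening: 0.529
grasp_force: 60.0
```

Emit:
arm_command --rows '[{"dx": 0.075,"dy": 0,"dz": 0,"wx": 0,"wy": 0,"wz": 0,"claw": 1}]'

```text
time: 5.65
tool_pos: [0.5305, 0.3191, 0.3727]
tool_rot: [-0.244, -3.13, 0.034]
ft_force: [0.9, -2.3, -8.2]
opening: 0.527
grasp_force: 60.0
```

Emit:
arm_command --rows '[{"dx": 0.075,"dy": 0,"dz": 0,"wx": 0,"wy": 0,"wz": 0,"claw": 1}]'

```text
time: 5.75
tool_pos: [0.4741, 0.33, 0.3799]
tool_rot: [-0.227, -3.125, 0.017]
ft_force: [-1.2, 1.7, -3.5]
opening: 0.527
grasp_force: 60.0
```

Emit:
arm_command --rows '[{"dx": -0.075,"dy": 0,"dz": 0,"wx": 0,"wy": 0,"wz": 0,"claw": 1}]'

```text
time: 5.85
tool_pos: [0.5015, 0.3306, 0.3837]
tool_rot: [-0.188, -3.113, 0.001]
ft_force: [-3.3, 3.0, -4.0]
opening: 0.53
grasp_force: 60.0
```

Emit:
arm_command --rows '[{"dx": -0.075,"dy": 0,"dz": 0,"wx": 0,"wy": 0,"wz": 0,"claw": 1}]'

```text
time: 5.95
tool_pos: [0.5592, 0.3205, 0.3862]
tool_rot: [-0.207, -3.13, 0.0]
ft_force: [1.8, 0.2, -3.7]
opening: 0.53
grasp_force: 60.0
```

Emit:
arm_command --rows '[{"dx": 0.075,"dy": 0,"dz": 0,"wx": 0,"wy": 0,"wz": 0,"claw": 1}]'

```text
time: 6.05
tool_pos: [0.5305, 0.3191, 0.3727]
tool_rot: [-0.245, -3.13, 0.034]
ft_force: [1.3, -1.3, -8.7]
opening: 0.529
grasp_force: 60.0
```

Emit:
arm_command --rows '[{"dx": 0.075,"dy": 0,"dz": 0,"wx": 0,"wy": 0,"wz": 0,"claw": 1}]'

```text
time: 6.15
tool_pos: [0.4741, 0.33, 0.3799]
tool_rot: [-0.227, -3.125, 0.018]
ft_force: [-2.4, 1.6, -4.3]
opening: 0.531
grasp_force: 60.0
```

Emit:
arm_command --rows '[{"dx": 0,"dy": 0,"dz": 0,"wx": 0,"wy": 0,"wz": 0,"claw": 1}]'

```text
time: 6.25
tool_pos: [0.466, 0.3345, 0.3847]
tool_rot: [-0.204, -3.124, 0.004]
ft_force: [-1.0, 0.4, -5.0]
opening: 0.532
grasp_force: 60.0
```

Emit:
arm_command --rows '[{"dx": 0,"dy": 0,"dz": 0,"wx": 0,"wy": 0,"wz": 0,"claw": 1},{"dx": 0,"dy": 0,"dz": 0,"wx": 0,"wy": 0,"wz": 0,"claw": 1}]'

```text
time: 6.45
tool_pos: [0.4734, 0.3304, 0.3871]
tool_rot: [-0.22, -3.133, 0.003]
ft_force: [0.1, -0.2, -5.7]
opening: 0.53
grasp_force: 60.0
```

```bash
cat > st.py <<'E'
from cell import r
import numpy as np
for k in("time","tool_pos","tool_rot","ft_force","torque","opening","grasp_force"):print(k,np.round(r.get_state()[k],3))
print("torque about width-normal:",[round(float(r.get_state()["torque"]@[.14,.99,0]),3) for _ in range(6)])
E
python3 st.py
```

```text
time 6.45
tool_pos [0.473 0.33  0.387]
tool_rot [-2.200e-01 -3.133e+00  3.000e-03]
ft_force [ 0.138 -0.213 -5.674]
torque [ 0.009 -0.001  0.032]
opening 0.53
grasp_force 60.0
torque about width-normal: [0.001, 0.001, 0.001, 0.001, 0.001, 0.001]
```

Emit:
arm_command --rows '[{"dx": 0,"dy": 0,"dz": 0,"wx": 0,"wy": 1,"wz": 0,"claw": 1},{"dx": 0,"dy": 0,"dz": 0,"wx": 0,"wy": 1,"wz": 0,"claw": 1},{"dx": 0,"dy": 0,"dz": 0,"wx": 0,"wy": 0,"wz": 0,"claw": 1},{"dx": 0,"dy": 0,"dz": 0,"wx": 0,"wy": 0,"wz": 0,"claw": 1},{"dx": 0,"dy": 0,"dz": 0,"wx": 0,"wy": 0,"wz": 0,"claw": 1},{"dx": 0,"dy": 0,"dz": 0,"wx": 0,"wy": 0,"wz": 0,"claw": 1},{"dx": 0,"dy": 0,"dz": 0,"wx": 0,"wy": 0,"wz": 0,"claw": 1},{"dx": 0,"dy": 0,"dz": 0,"wx": 0,"wy": 0,"wz": 0,"claw": 1}]'

```text
time: 7.25
tool_pos: [0.4728, 0.3314, 0.3886]
tool_rot: [-0.208, -2.996, -0.015]
ft_force: [0.5, -0.1, -5.4]
opening: 0.527
grasp_force: 60.0
```

```bash
python3 st.py
```

```text
time 7.25
tool_pos [0.473 0.331 0.389]
tool_rot [-0.208 -2.996 -0.015]
ft_force [ 0.46  -0.139 -5.383]
torque [-0.101 -0.3   -0.018]
opening 0.527
grasp_force 60.0
torque about width-normal: [-0.311, -0.311, -0.311, -0.311, -0.311, -0.311]
```

Emit:
arm_command --rows '[{"dx": 0,"dy": 0,"dz": 0,"wx": 0,"wy": -1,"wz": 0,"claw": 1},{"dx": 0,"dy": 0,"dz": 0,"wx": 0,"wy": -1,"wz": 0,"claw": 1},{"dx": 0,"dy": 0,"dz": 0,"wx": 0,"wy": -1,"wz": 0,"claw": 1},{"dx": 0,"dy": 0,"dz": 0,"wx": 0,"wy": -1,"wz": 0,"claw": 1},{"dx": 0,"dy": 0,"dz": 0,"wx": 0,"wy": 0,"wz": 0,"claw": 1},{"dx": 0,"dy": 0,"dz": 0,"wx": 0,"wy": 0,"wz": 0,"claw": 1},{"dx": 0,"dy": 0,"dz": 0,"wx": 0,"wy": 0,"wz": 0,"claw": 1},{"dx": 0,"dy": 0,"dz": 0,"wx": 0,"wy": 0,"wz": 0,"claw": 1},{"dx": 0,"dy": 0,"dz": 0,"wx": 0,"wy": 0,"wz": 0,"claw": 1},{"dx": 0,"dy": 0,"dz": 0,"wx": 0,"wy": 0,"wz": 0,"claw": 1}]'

```text
time: 8.25
tool_pos: [0.4735, 0.331, 0.3879]
tool_rot: [0.21, 2.995, -0.015]
ft_force: [-0.7, 0.7, -6.2]
opening: 0.531
grasp_force: 60.0
```

```bash
python3 st.py
```

```text
time 8.25
tool_pos [0.473 0.331 0.388]
tool_rot [ 0.21   2.995 -0.015]
ft_force [-0.707  0.663 -6.163]
torque [ 0.093  0.498 -0.024]
opening 0.531
grasp_force 60.0
torque about width-normal: [0.506, 0.506, 0.506, 0.506, 0.506, 0.506]
```

Emit:
arm_command --rows '[{"dx": 0,"dy": 0,"dz": 0,"wx": 0,"wy": 1,"wz": 0,"claw": 1},{"dx": 0,"dy": 0,"dz": 0,"wx": 0,"wy": 1,"wz": 0,"claw": 1},{"dx": 0,"dy": 0,"dz": 0,"wx": 0,"wy": 0,"wz": 0,"claw": 1},{"dx": 0,"dy": 0,"dz": 0,"wx": 0,"wy": 0,"wz": 0,"claw": 1},{"dx": 0,"dy": 0,"dz": 0,"wx": 0,"wy": 0,"wz": 0,"claw": 1}]'

```text
time: 8.75
tool_pos: [0.4726, 0.3317, 0.3882]
tool_rot: [0.217, 3.133, 0.0]
ft_force: [-0.4, 0.4, -5.6]
opening: 0.528
grasp_force: 60.0
```

```bash
python3 st.py
```

```text
time 8.75
tool_pos [0.473 0.332 0.388]
tool_rot [0.217 3.133 0.   ]
ft_force [-0.366  0.439 -5.577]
torque [-0.009  0.007 -0.03 ]
opening 0.528
grasp_force 60.0
torque about width-normal: [0.006, 0.006, 0.006, 0.006, 0.006, 0.006]
```

```bash
cat > pic.py <<'E'
import sys
from cell import r,camera
from h import *
c=camera("side");im=c["pixels"].copy()
t=r.get_state()["tool_pos"]; y=np.array([.14,.99,0]);x=np.array([.99,-.14,0]);b=t+[0,0,-.1445]
E=[b+a*x+.0235*y+[0,0,h] for a,h in((-.0635,0),(.0635,0),(.0635,.18),(-.0635,.18))]
q=proj(c,E).astype(np.float32)
cv2.polylines(im,[q.round().astype(np.int32)],True,(255,0,255),1)
x0,y0=max(int(q[:,0].min())-60,0),max(int(q[:,1].min())-50,0)
cv2.imwrite(sys.argv[1],cv2.resize(im[y0:y0+220,x0:x0+260],None,fx=2.6,fy=2.6,interpolation=cv2.INTER_CUBIC)[:,:,::-1])
E
python3 pic.py pics/s1.png
```

```text
(no output)
```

View pics/s1.png

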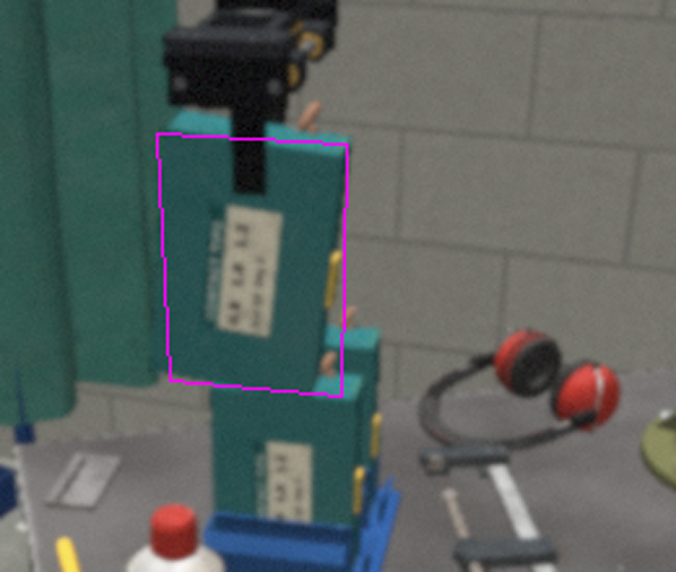

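The case has slipped about 5° in the grip (right edge runs (347,145)→(325,385) against a box ending at (343,395)): bottom towards +x. I'll tilt the tool to put it upright again.

Emit:
arm_command --rows '[{"dx": 0,"dy": 0,"dz": 0,"wx": 0,"wy": 1,"wz": 0,"claw": 1},{"dx": 0.003,"dy": 0,"dz": 0,"wx": 0,"wy": 0.25,"wz": 0,"claw": 1},{"dx": 0,"dy": 0,"dz": 0,"wx": 0,"wy": 0,"wz": 0,"claw": 1},{"dx": 0,"dy": 0,"dz": 0,"wx": 0,"wy": 0,"wz": 0,"claw": 1}]'

```text
time: 9.2
tool_pos: [0.4711, 0.3318, 0.3884]
tool_rot: [-0.212, -3.048, -0.009]
ft_force: [-1.6, 0.1, -5.4]
opening: 0.53
grasp_force: 60.0
```

```bash
python3 st.py
cat > lab.py <<'E'
# tilt of the label's long edges in the rack x-z plane, from side camera (plane y'=y'0 of case's left face)
from cell import r,camera
from h import *
def rays(c,px):
    d=np.c_[px,np.ones(len(px))]@np.linalg.inv(c["mtx"]).T@R.from_rotvec(c["rotation"]).as_matrix().T
    return d
def labels():
    c=camera("side");hsv=cv2.cvtColor(c["pixels"],cv2.COLOR_RGB2HSV)
    t=cv2.inRange(hsv,(15,15,90),(40,110,255)); t[:, :240]=0;t[:,400:]=0;t[270:]=0
    t=cv2.morphologyEx(t,cv2.MORPH_CLOSE,np.ones((7,7)))
    y=np.array([.14,.99,0]);x=np.array([.99,-.14,0]);out=[]
    for k in cv2.findContours(t,0,2)[0]:
        if 120<cv2.contourArea(k)<4000:
            pts=k[:,0].astype(float)
            d=rays(c,pts);e=c["eye"]
            for y0 in (r.get_state()["tool_pos"]@y+.0235,):
                P=e+d*((y0-e@y)/(d@y))[:,None]
                Q=np.c_[P@x,P[:,2]].astype(np.float32)
                (cx,cz),(w,h),a=cv2.minAreaRect(Q*1000)
                out.append((pts.mean(0).round(0),round(cx),round(cz),round(w),round(h),round(a,1)))
    return out
for o in labels():print(*o)
E
python3 lab.py; python3 pic.py pics/s2.png
```

```text
time 9.2
tool_pos [0.471 0.332 0.388]
tool_rot [-0.212 -3.048 -0.009]
ft_force [-1.567  0.089 -5.376]
torque [ 0.019 -0.084  0.044]
opening 0.53
grasp_force 60.0
torque about width-normal: [-0.081, -0.081, -0.081, -0.081, -0.081, -0.081]
[379. 244.] 238 68 94 39 54.2
[257. 235.] 489 29 72 149 3.5
[365. 204.] 271 168 68 76 87.2
[299. 191.] 396 169 30 63 0.3
[254. 165.] 486 219 57 52 1.8
[286. 114.] 418 332 36 89 1.1
```

View pics/s2.png

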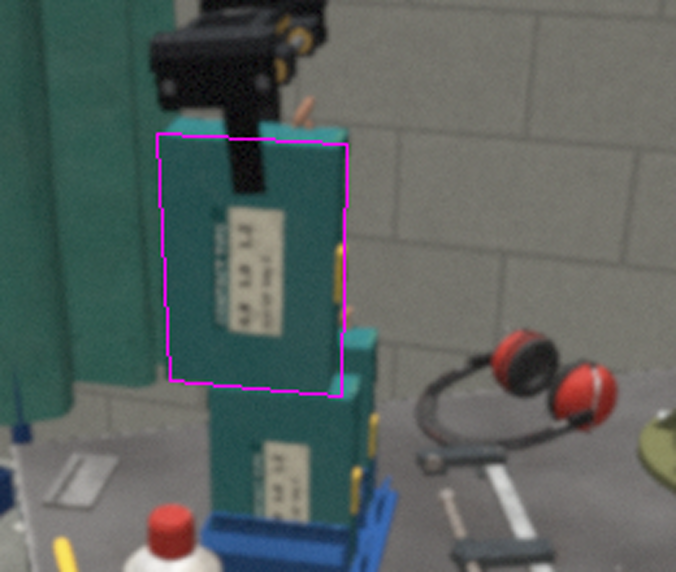

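The box and case now agree (right edges at 345 px, label tilt about 1°), so I can lower it.

Emit:
arm_command --rows '[{"dx": -0.0058,"dy": 0,"dz": 0.0664,"wx": 0,"wy": 0,"wz": 0,"claw": 1},{"dx": -0.0058,"dy": 0,"dz": 0.0664,"wx": 0,"wy": 0,"wz": 0,"claw": 1},{"dx": -0.0058,"dy": 0,"dz": 0.0664,"wx": 0,"wy": 0,"wz": 0,"claw": 1},{"dx": -0.003,"dy": 0,"dz": 0.033,"wx": 0,"wy": 0,"wz": 0,"claw": 1},{"dx": -0.003,"dy": 0,"dz": 0.033,"wx": 0,"wy": 0,"wz": 0,"claw": 1},{"dx": -0.0015,"dy": 0,"dz": 0.017,"wx": 0,"wy": 0,"wz": 0,"claw": 1},{"dx": -0.0015,"dy": 0,"dz": 0.017,"wx": 0,"wy": 0,"wz": 0,"claw": 1},{"dx": 0,"dy": 0,"dz": 0,"wx": 0,"wy": 0,"wz": 0,"claw": 1}]'

```text
time: 10.1
tool_pos: [0.4709, 0.3313, 0.2072]
tool_rot: [-0.212, -3.046, -0.008]
ft_force: [-0.0, 0.5, -5.2]
opening: 0.526
grasp_force: 60.0
```

Emit:
arm_command --rows '[{"dx": -0.0015,"dy": 0,"dz": 0.017,"wx": 0,"wy": 0,"wz": 0,"claw": 1},{"dx": -0.0015,"dy": 0,"dz": 0.017,"wx": 0,"wy": 0,"wz": 0,"claw": 1},{"dx": -0.001,"dy": 0,"dz": 0.012,"wx": 0,"wy": 0,"wz": 0,"claw": 1},{"dx": 0,"dy": 0,"dz": 0,"wx": 0,"wy": 0,"wz": 0,"claw": 1}]'

```text
time: 10.5
tool_pos: [0.4707, 0.3309, 0.1788]
tool_rot: [-0.212, -3.045, -0.006]
ft_force: [-0.0, 0.2, -5.8]
opening: 0.531
grasp_force: 60.0
```

```bash
python3 st.py
```

```text
time 10.5
tool_pos [0.471 0.331 0.179]
tool_rot [-0.212 -3.045 -0.006]
ft_force [-0.029  0.171 -5.828]
torque [-0.034 -0.137  0.044]
opening 0.531
grasp_force 60.0
torque about width-normal: [-0.14, -0.14, -0.14, -0.14, -0.14, -0.14]
```

Going in freely; bottom at about 0.034. Continue down 24 mm slowly.

Emit:
arm_command --rows '[{"dx": -0.001,"dy": 0,"dz": 0.01,"wx": 0,"wy": 0,"wz": 0,"claw": 1},{"dx": -0.001,"dy": 0,"dz": 0.01,"wx": 0,"wy": 0,"wz": 0,"claw": 1},{"dx": -0.001,"dy": 0,"dz": 0.01,"wx": 0,"wy": 0,"wz": 0,"claw": 1},{"dx": 0,"dy": 0,"dz": 0,"wx": 0,"wy": 0,"wz": 0,"claw": 1}]'

```text
time: 10.9
tool_pos: [0.4713, 0.331, 0.1611]
tool_rot: [-0.212, -3.046, -0.007]
ft_force: [0.0, -1.4, -5.6]
opening: 0.527
grasp_force: 60.0
```

Emit:
arm_command --rows '[{"dx": 0,"dy": 0,"dz": 0.005,"wx": 0,"wy": 0,"wz": 0,"claw": 1},{"dx": 0,"dy": 0,"dz": 0.004,"wx": 0,"wy": 0,"wz": 0,"claw": 1},{"dx": 0,"dy": 0,"dz": 0,"wx": 0,"wy": 0,"wz": 0,"claw": 1}]'

```text
time: 11.2
tool_pos: [0.4719, 0.3316, 0.1579]
tool_rot: [-0.213, -3.048, -0.011]
ft_force: [0.5, -1.1, -0.4]
opening: 0.532
grasp_force: 60.0
```

Emit:
arm_command --rows '[{"dx": 0,"dy": 0,"dz": 0.003,"wx": 0,"wy": 0,"wz": 0,"claw": 1},{"dx": 0,"dy": 0,"dz": 0.003,"wx": 0,"wy": 0,"wz": 0,"claw": 1},{"dx": 0,"dy": 0,"dz": 0,"wx": 0,"wy": 0,"wz": 0,"claw": 1}]'

```text
time: 11.5
tool_pos: [0.4738, 0.3314, 0.1572]
tool_rot: [-0.214, -3.053, -0.014]
ft_force: [2.0, -2.4, 11.9]
opening: 0.53
grasp_force: 60.0
```

Emit:
arm_command --rows '[{"dx": 0,"dy": 0,"dz": -0.002,"wx": 0,"wy": 0,"wz": 0,"claw": 0},{"dx": 0,"dy": 0,"dz": 0,"wx": 0,"wy": 0,"wz": 0,"claw": 0},{"dx": 0,"dy": 0,"dz": 0,"wx": 0,"wy": 0,"wz": 0,"claw": 0},{"dx": 0,"dy": 0,"dz": 0,"wx": 0,"wy": 0,"wz": 0,"claw": 0},{"dx": 0,"dy": 0,"dz": 0,"wx": 0,"wy": 0,"wz": 0,"claw": 0},{"dx": 0,"dy": 0,"dz": 0,"wx": 0,"wy": 0,"wz": 0,"claw": 0},{"dx": 0,"dy": 0,"dz": 0,"wx": 0,"wy": 0,"wz": 0,"claw": 0},{"dx": 0,"dy": 0,"dz": -0.03,"wx": 0,"wy": -1,"wz": 0,"claw": 0},{"dx": 0,"dy": 0,"dz": -0.04,"wx": 0,"wy": -0.25,"wz": 0,"claw": 0},{"dx": 0,"dy": 0,"dz": -0.08,"wx": 0,"wy": 0,"wz": 0,"claw": 0},{"dx": 0,"dy": 0,"dz": -0.08,"wx": 0,"wy": 0,"wz": 0,"claw": 0},{"dx": 0,"dy": 0,"dz": -0.08,"wx": 0,"wy": 0,"wz": 0,"claw": 0}]'

```text
time: 12.7
tool_pos: [0.4726, 0.331, 0.3423]
tool_rot: [-0.218, -3.134, -0.0]
ft_force: [0.2, 0.7, -0.4]
opening: 0.999
grasp_force: 0.0
```

Emit:
arm_command --rows '[{"dx": 0,"dy": 0,"dz": -0.03,"wx": 0,"wy": 0,"wz": 0,"claw": 0},{"dx": 0,"dy": 0,"dz": 0,"wx": 0,"wy": 0,"wz": 0,"claw": 0},{"dx": 0,"dy": 0,"dz": 0,"wx": 0,"wy": 0,"wz": 0,"claw": 0}]'

```text
time: 13.0
tool_pos: [0.4729, 0.3312, 0.358]
tool_rot: [-0.218, -3.134, 0.0]
ft_force: [-0.1, 0.7, -0.2]
opening: 1.006
grasp_force: 0.0
```

```bash
cat > wr.py <<'E'
from cell import r,camera
from h import *
import sys
s=r.get_state();print(np.round(s["tool_pos"],4),np.round(s["tool_rot"],3),s["torque"].round(3))
c=camera("wrist");im=c["pixels"]
hsv=cv2.cvtColor(im,cv2.COLOR_RGB2HSV)
t=cv2.inRange(hsv,(80,90,90),(99,255,255));t[252:]=0
t=cv2.morphologyEx(t,cv2.MORPH_CLOSE,np.ones((5,5)))
for k in cv2.findContours(t,0,2)[0]:
    if cv2.contourArea(k)>800:
        P=ray(c,k[:,0],.19)[:,:2].astype(np.float32); (m,wh,a)=cv2.minAreaRect(P);m=np.array(m);print(m.round(4),np.round(wh,3),round(a,1),"rack frame",np.round([(m-[.458,.231])@[.99,-.14],(m-[.458,.231])@[.14,.99]],4))
if len(sys.argv)>1: cv2.imwrite(sys.argv[1],im[:,:,::-1])
E
python3 wr.py; python3 lab.py
python3 - <<'E'
from cell import r,camera
import cv2
c=camera("side");cv2.imwrite("pics/s3.png",cv2.resize(c["pixels"][110:280,180:380],None,fx=3,fy=3)[:,:,::-1])
E
```

```text
[0.4729 0.3312 0.358 ] [-0.218 -3.134  0.   ] [-0.017 -0.019 -0.006]
[0.4711 0.3297] [0.047 0.116] 82.1 rack frame [-0.0009  0.0996]
[0.443  0.1324] [0.047 0.117] 81.9 rack frame [-0.0011 -0.0997]
[0.4562 0.2295] [0.051 0.118] 82.0 rack frame [-0.0016 -0.0017]
[379. 246.] 230 68 102 34 70.7
[261. 235.] 479 63 92 218 45.5
[364. 203.] 273 166 72 62 61.4
[266.  23.] 454 490 60 24 88.9
```

View pics/s3.png

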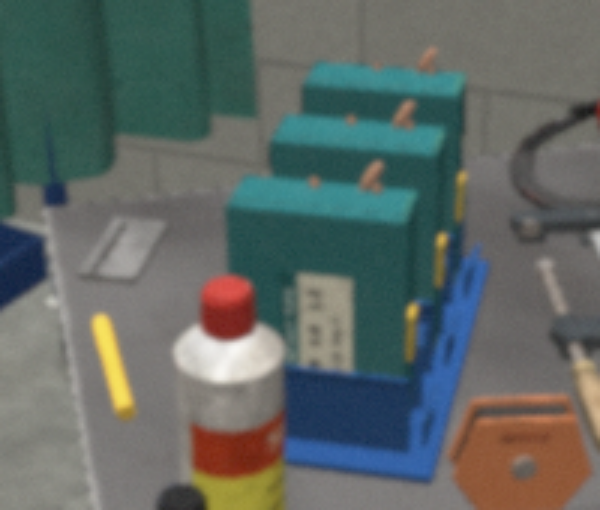

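The left case stands upright and level with the others (top at (320,190) px in the crop). On to the middle case.

Emit:
arm_command --rows '[{"dx": 0,"dy": -0.057,"dz": 0,"wx": 0,"wy": 0,"wz": 0,"claw": 0},{"dx": 0,"dy": -0.057,"dz": 0,"wx": 0,"wy": 0,"wz": 0,"claw": 0},{"dx": 0,"dy": -0.056,"dz": 0,"wx": 0,"wy": 0,"wz": 0,"claw": 0},{"dx": 0,"dy": 0,"dz": 0,"wx": 0,"wy": 0,"wz": 0,"claw": 0},{"dx": 0,"dy": 0,"dz": 0.07,"wx": 0,"wy": 0,"wz": 0,"claw": 0},{"dx": 0,"dy": 0,"dz": 0.07,"wx": 0,"wy": 0,"wz": 0,"claw": 0},{"dx": 0,"dy": 0,"dz": 0,"wx": 0,"wy": 0,"wz": 0,"claw": 0},{"dx": 0,"dy": 0,"dz": 0,"wx": 0,"wy": 0,"wz": 0,"claw": 0}]' --newtons 60

```text
time: 13.95
tool_pos: [0.4584, 0.2306, 0.2742]
tool_rot: [-0.217, -3.133, 0.002]
ft_force: [0.9, -0.2, 0.5]
opening: 1.003
grasp_force: 0.0
```

Emit:
arm_command --rows '[{"dx": 0,"dy": 0,"dz": 0.07,"wx": 0,"wy": 0,"wz": 0,"claw": 0},{"dx": 0,"dy": 0,"dz": 0.07,"wx": 0,"wy": 0,"wz": 0,"claw": 0},{"dx": 0,"dy": 0,"dz": 0.03,"wx": 0,"wy": 0,"wz": 0,"claw": 0},{"dx": 0,"dy": 0,"dz": 0.03,"wx": 0,"wy": 0,"wz": 0,"claw": 0},{"dx": 0,"dy": 0,"dz": 0,"wx": 0,"wy": 0,"wz": 0,"claw": 1},{"dx": 0,"dy": 0,"dz": 0,"wx": 0,"wy": 0,"wz": 0,"claw": 1},{"dx": 0,"dy": 0,"dz": 0,"wx": 0,"wy": 0,"wz": 0,"claw": 1},{"dx": 0,"dy": 0,"dz": 0,"wx": 0,"wy": 0,"wz": 0,"claw": 1},{"dx": 0,"dy": 0,"dz": 0,"wx": 0,"wy": 0,"wz": 0,"claw": 1},{"dx": 0,"dy": 0,"dz": 0,"wx": 0,"wy": 0,"wz": 0,"claw": 1},{"dx": 0,"dy": 0,"dz": 0,"wx": 0,"wy": 0,"wz": 0,"claw": 1},{"dx": 0,"dy": 0,"dz": 0,"wx": 0,"wy": 0,"wz": 0,"claw": 1}]'

```text
time: 15.15
tool_pos: [0.4592, 0.2309, 0.155]
tool_rot: [0.218, 3.133, 0.002]
ft_force: [-0.7, 1.4, 2.6]
opening: 0.526
grasp_force: 59.9
```

Emit:
arm_command --rows '[{"dx": 0,"dy": 0,"dz": 0,"wx": 0,"wy": 0,"wz": 0,"claw": 1},{"dx": 0,"dy": 0,"dz": 0,"wx": 0,"wy": 0,"wz": 0,"claw": 1},{"dx": 0,"dy": 0,"dz": 0,"wx": 0,"wy": 0,"wz": 0,"claw": 1},{"dx": 0,"dy": 0,"dz": 0,"wx": 0,"wy": 0,"wz": 0,"claw": 1}]'

```text
time: 15.55
tool_pos: [0.4592, 0.2309, 0.155]
tool_rot: [0.218, 3.133, 0.002]
ft_force: [0.2, 3.5, 5.9]
opening: 0.529
grasp_force: 59.9
```

Emit:
arm_command --rows '[{"dx": 0,"dy": 0,"dz": -0.01,"wx": 0,"wy": 0,"wz": 0,"claw": 1},{"dx": 0,"dy": 0,"dz": -0.02,"wx": 0,"wy": 0,"wz": 0,"claw": 1},{"dx": 0,"dy": 0,"dz": -0.05,"wx": 0,"wy": 0,"wz": 0,"claw": 1},{"dx": 0,"dy": 0,"dz": -0.05,"wx": 0,"wy": 0,"wz": 0,"claw": 1},{"dx": 0,"dy": 0,"dz": -0.06,"wx": 0,"wy": 0,"wz": 0,"claw": 1},{"dx": 0,"dy": 0,"dz": -0.06,"wx": 0,"wy": 0,"wz": 0,"claw": 1},{"dx": 0,"dy": 0,"dz": -0.06,"wx": 0,"wy": 0,"wz": 0,"claw": 1},{"dx": 0,"dy": 0,"dz": -0.05,"wx": 0,"wy": 0,"wz": 0,"claw": 1},{"dx": 0,"dy": 0,"dz": -0.03,"wx": 0,"wy": 0,"wz": 0,"claw": 1},{"dx": 0,"dy": 0,"dz": 0,"wx": 0,"wy": 0,"wz": 0,"claw": 1},{"dx": 0,"dy": 0,"dz": 0,"wx": 0,"wy": 0,"wz": 0,"claw": 1}]'

```text
time: 16.65
tool_pos: [0.4584, 0.2293, 0.3871]
tool_rot: [-0.219, -3.132, 0.004]
ft_force: [0.2, 0.2, -7.5]
opening: 0.532
grasp_force: 59.9
```

```bash
python3 st.py
```

```text
time 16.65
tool_pos [0.458 0.229 0.387]
tool_rot [-0.219 -3.132  0.004]
ft_force [ 0.228  0.206 -7.485]
torque [-0.015  0.012 -0.008]
opening 0.532
grasp_force 59.912
torque about width-normal: [0.01, 0.01, 0.01, 0.01, 0.01, 0.01]
```

Emit:
arm_command --rows '[{"dx": -0.075,"dy": 0,"dz": 0,"wx": 0,"wy": 0,"wz": 0,"claw": 1},{"dx": -0.075,"dy": 0,"dz": 0,"wx": 0,"wy": 0,"wz": 0,"claw": 1},{"dx": 0.075,"dy": 0,"dz": 0,"wx": 0,"wy": 0,"wz": 0,"claw": 1},{"dx": 0.075,"dy": 0,"dz": 0,"wx": 0,"wy": 0,"wz": 0,"claw": 1},{"dx": -0.075,"dy": 0,"dz": 0,"wx": 0,"wy": 0,"wz": 0,"claw": 1},{"dx": -0.075,"dy": 0,"dz": 0,"wx": 0,"wy": 0,"wz": 0,"claw": 1},{"dx": 0.075,"dy": 0,"dz": 0,"wx": 0,"wy": 0,"wz": 0,"claw": 1},{"dx": 0.075,"dy": 0,"dz": 0,"wx": 0,"wy": 0,"wz": 0,"claw": 1}]'

```text
time: 17.45
tool_pos: [0.4589, 0.2295, 0.3803]
tool_rot: [-0.225, -3.123, 0.02]
ft_force: [-1.5, 1.6, -4.9]
opening: 0.531
grasp_force: 60.0
```

Emit:
arm_command --rows '[{"dx": -0.075,"dy": 0,"dz": 0,"wx": 0,"wy": 0,"wz": 0,"claw": 1}]'

```text
time: 17.55
tool_pos: [0.4883, 0.2271, 0.3849]
tool_rot: [-0.194, -3.114, -0.003]
ft_force: [-5.5, 1.5, -3.8]
opening: 0.53
grasp_force: 60.0
```

Emit:
arm_command --rows '[{"dx": -0.075,"dy": 0,"dz": 0,"wx": 0,"wy": 0,"wz": 0,"claw": 1}]'

```text
time: 17.65
tool_pos: [0.5451, 0.2183, 0.3869]
tool_rot: [-0.21, -3.131, -0.001]
ft_force: [2.1, -0.1, -5.5]
opening: 0.528
grasp_force: 60.0
```

Emit:
arm_command --rows '[{"dx": 0.075,"dy": 0,"dz": 0,"wx": 0,"wy": 0,"wz": 0,"claw": 1}]'

```text
time: 17.75
tool_pos: [0.5142, 0.2203, 0.3729]
tool_rot: [-0.239, -3.127, 0.038]
ft_force: [2.8, 0.2, -9.1]
opening: 0.529
grasp_force: 60.0
```

Emit:
arm_command --rows '[{"dx": 0.075,"dy": 0,"dz": 0,"wx": 0,"wy": 0,"wz": 0,"claw": 1}]'

```text
time: 17.85
tool_pos: [0.4589, 0.2295, 0.3803]
tool_rot: [-0.225, -3.123, 0.02]
ft_force: [-1.9, 1.8, -4.5]
opening: 0.531
grasp_force: 60.0
```

Emit:
arm_command --rows '[{"dx": 0,"dy": 0,"dz": 0,"wx": 0,"wy": 0,"wz": 0,"claw": 1}]'

```text
time: 17.95
tool_pos: [0.4524, 0.2324, 0.3847]
tool_rot: [-0.207, -3.124, 0.006]
ft_force: [1.4, 1.4, -5.7]
opening: 0.528
grasp_force: 60.0
```

Emit:
arm_command --rows '[{"dx": 0,"dy": 0,"dz": 0,"wx": 0,"wy": 0,"wz": 0,"claw": 1},{"dx": 0,"dy": 0,"dz": 0,"wx": 0,"wy": 0,"wz": 0,"claw": 1}]'

```text
time: 18.15
tool_pos: [0.459, 0.2292, 0.3875]
tool_rot: [-0.22, -3.133, 0.002]
ft_force: [-0.0, -0.1, -6.1]
opening: 0.53
grasp_force: 60.0
```

```bash
python3 st.py
```

```text
time 18.15
tool_pos [0.459 0.229 0.387]
tool_rot [-2.200e-01 -3.133e+00  2.000e-03]
ft_force [-0.013 -0.121 -6.102]
torque [ 0.008  0.031 -0.041]
opening 0.53
grasp_force 60.0
torque about width-normal: [0.031, 0.031, 0.031, 0.031, 0.031, 0.031]
```

Emit:
arm_command --rows '[{"dx": 0,"dy": 0,"dz": 0,"wx": 0,"wy": 1,"wz": 0,"claw": 1},{"dx": 0,"dy": 0,"dz": 0,"wx": 0,"wy": 1,"wz": 0,"claw": 1},{"dx": 0,"dy": 0,"dz": 0,"wx": 0,"wy": 0,"wz": 0,"claw": 1},{"dx": 0,"dy": 0,"dz": 0,"wx": 0,"wy": 0,"wz": 0,"claw": 1},{"dx": 0,"dy": 0,"dz": 0,"wx": 0,"wy": 0,"wz": 0,"claw": 1},{"dx": 0,"dy": 0,"dz": 0,"wx": 0,"wy": 0,"wz": 0,"claw": 1},{"dx": 0,"dy": 0,"dz": 0,"wx": 0,"wy": 0,"wz": 0,"claw": 1},{"dx": 0,"dy": 0,"dz": 0,"wx": 0,"wy": 0,"wz": 0,"claw": 1}]'

```text
time: 18.95
tool_pos: [0.4586, 0.2304, 0.3888]
tool_rot: [-0.208, -2.996, -0.015]
ft_force: [-0.6, 0.2, -6.9]
opening: 0.526
grasp_force: 60.0
```

```bash
python3 st.py
```

```text
time 18.95
tool_pos [0.459 0.23  0.389]
tool_rot [-0.208 -2.996 -0.015]
ft_force [-0.567  0.231 -6.937]
torque [-0.031 -0.408  0.039]
opening 0.526
grasp_force 60.0
torque about width-normal: [-0.409, -0.409, -0.409, -0.409, -0.409, -0.409]
```

Emit:
arm_command --rows '[{"dx": 0,"dy": 0,"dz": 0,"wx": 0,"wy": -1,"wz": 0,"claw": 1},{"dx": 0,"dy": 0,"dz": 0,"wx": 0,"wy": -1,"wz": 0,"claw": 1},{"dx": 0,"dy": 0,"dz": 0,"wx": 0,"wy": -1,"wz": 0,"claw": 1},{"dx": 0,"dy": 0,"dz": 0,"wx": 0,"wy": -1,"wz": 0,"claw": 1},{"dx": 0,"dy": 0,"dz": 0,"wx": 0,"wy": 0,"wz": 0,"claw": 1},{"dx": 0,"dy": 0,"dz": 0,"wx": 0,"wy": 0,"wz": 0,"claw": 1},{"dx": 0,"dy": 0,"dz": 0,"wx": 0,"wy": 0,"wz": 0,"claw": 1},{"dx": 0,"dy": 0,"dz": 0,"wx": 0,"wy": 0,"wz": 0,"claw": 1},{"dx": 0,"dy": 0,"dz": 0,"wx": 0,"wy": 0,"wz": 0,"claw": 1},{"dx": 0,"dy": 0,"dz": 0,"wx": 0,"wy": 0,"wz": 0,"claw": 1}]'

```text
time: 19.95
tool_pos: [0.4591, 0.2301, 0.3882]
tool_rot: [0.21, 2.996, -0.015]
ft_force: [-0.7, -0.1, -7.0]
opening: 0.529
grasp_force: 60.0
```

```bash
python3 st.py
```

```text
time 19.95
tool_pos [0.459 0.23  0.388]
tool_rot [ 0.21   2.996 -0.015]
ft_force [-0.728 -0.072 -6.961]
torque [0.108 0.545 0.044]
opening 0.529
grasp_force 60.0
torque about width-normal: [0.554, 0.554, 0.554, 0.554, 0.554, 0.554]
```

Emit:
arm_command --rows '[{"dx": 0,"dy": 0,"dz": 0,"wx": 0,"wy": 1,"wz": 0,"claw": 1},{"dx": 0,"dy": 0,"dz": 0,"wx": 0,"wy": 1,"wz": 0,"claw": 1},{"dx": 0,"dy": 0,"dz": 0,"wx": 0,"wy": 0,"wz": 0,"claw": 1},{"dx": 0,"dy": 0,"dz": 0,"wx": 0,"wy": 0,"wz": 0,"claw": 1},{"dx": 0,"dy": 0,"dz": 0,"wx": 0,"wy": 0,"wz": 0,"claw": 1}]'

```text
time: 20.45
tool_pos: [0.4585, 0.2306, 0.3885]
tool_rot: [0.217, 3.133, 0.0]
ft_force: [-0.9, -0.2, -7.1]
opening: 0.527
grasp_force: 60.0
```

```bash
python3 st.py;python3 pic.py pics/s4.png;python3 lab.py
```

```text
time 20.45
tool_pos [0.458 0.231 0.388]
tool_rot [0.217 3.133 0.   ]
ft_force [-0.923 -0.224 -7.066]
torque [0.044 0.121 0.03 ]
opening 0.527
grasp_force 60.0
torque about width-normal: [0.125, 0.125, 0.125, 0.125, 0.125, 0.125]
[379. 244.] 236 -2 110 42 64.1
[263. 235.] 504 -15 85 244 45.5
[364. 203.] 273 109 104 66 81.3
[305. 166.] 400 176 36 32 89.8
[260. 160.] 500 177 73 147 43.5
[297.  93.] 425 332 36 89 6.2
[271.  32.] 466 428 150 57 89.2
```

```bash
cat > av.py <<'E'
from cell import r,camera
import numpy as np
T=[];F=[]
for _ in range(8):
    camera("wrist");s=r.get_state();T.append(s["torque"]@[.14,.99,0]);F.append(s["ft_force"])
print(round(s["time"],2),"tq",round(np.mean(T),4),"+-",round(np.std(T)/8**.5,4),np.round(T,2),"F",np.mean(F,0).round(2))
E
python3 av.py
```

```text
20.95 tq 0.0571 +- 0.0061 [0.05 0.06 0.05 0.03 0.09 0.05 0.06 0.06] F [ 0.18 -0.12 -6.11]
```

Emit:
arm_command --rows '[{"dx": 0,"dy": 0,"dz": 0,"wx": 0,"wy": 1,"wz": 0,"claw": 1},{"dx": 0,"dy": 0,"dz": 0,"wx": 0,"wy": 1,"wz": 0,"claw": 1},{"dx": 0,"dy": 0,"dz": 0,"wx": 0,"wy": 1,"wz": 0,"claw": 1},{"dx": 0,"dy": 0,"dz": 0,"wx": 0,"wy": 0,"wz": 0,"claw": 1},{"dx": 0,"dy": 0,"dz": 0,"wx": 0,"wy": 0,"wz": 0,"claw": 1},{"dx": 0,"dy": 0,"dz": 0,"wx": 0,"wy": 0,"wz": 0,"claw": 1},{"dx": 0,"dy": 0,"dz": 0,"wx": 0,"wy": 0,"wz": 0,"claw": 1},{"dx": 0,"dy": 0,"dz": 0,"wx": 0,"wy": 0,"wz": 0,"claw": 1}]'

```text
time: 21.75
tool_pos: [0.4584, 0.2305, 0.389]
tool_rot: [-0.202, -2.927, -0.023]
ft_force: [-0.2, -0.4, -6.6]
opening: 0.528
grasp_force: 60.0
```

```bash
python3 av.py;python3 lab.py|tail -2
```

```text
22.15 tq -0.5687 +- 0.0092 [-0.55 -0.55 -0.59 -0.56 -0.54 -0.55 -0.59 -0.62] F [-0.04 -0.02 -6.35]
[302.  93.] 413 332 89 36 84.0
[265. 110.] 497 290 89 305 3.5
```

Emit:
arm_command --rows '[{"dx": 0,"dy": 0,"dz": 0,"wx": 0,"wy": 1,"wz": 0,"claw": 1},{"dx": 0,"dy": 0,"dz": 0,"wx": 0,"wy": 1,"wz": 0,"claw": 1},{"dx": 0,"dy": 0,"dz": 0,"wx": 0,"wy": 0,"wz": 0,"claw": 1},{"dx": 0,"dy": 0,"dz": 0,"wx": 0,"wy": 0,"wz": 0,"claw": 1},{"dx": 0,"dy": 0,"dz": 0,"wx": 0,"wy": 0,"wz": 0,"claw": 1}]'

```text
time: 22.7
tool_pos: [0.4587, 0.2305, 0.3889]
tool_rot: [-0.193, -2.788, -0.035]
ft_force: [-1.1, 0.5, -6.5]
opening: 0.53
grasp_force: 60.0
```

```bash
python3 av.py;python3 lab.py|tail -2
```

```text
23.1 tq -0.9723 +- 0.0093 [-1.02 -0.96 -0.97 -0.98 -0.92 -0.96 -0.97 -0.98] F [ 0.03 -0.01 -6.39]
[305.  92.] 406 334 88 36 76.5
[265.  97.] 497 281 87 322 4.1
```

Emit:
arm_command --rows '[{"dx": 0,"dy": 0,"dz": 0,"wx": 0,"wy": -1,"wz": 0,"claw": 1},{"dx": 0,"dy": 0,"dz": 0,"wx": 0,"wy": -1,"wz": 0,"claw": 1},{"dx": 0,"dy": 0,"dz": 0,"wx": 0,"wy": -1,"wz": 0,"claw": 1},{"dx": 0,"dy": 0,"dz": 0,"wx": 0,"wy": -1,"wz": 0,"claw": 1},{"dx": 0,"dy": 0,"dz": 0,"wx": 0,"wy": -1,"wz": 0,"claw": 1},{"dx": 0,"dy": 0,"dz": 0,"wx": 0,"wy": -1,"wz": 0,"claw": 1},{"dx": 0,"dy": 0,"dz": 0,"wx": 0,"wy": -1,"wz": 0,"claw": 1},{"dx": 0,"dy": 0,"dz": 0,"wx": 0,"wy": 0,"wz": 0,"claw": 1},{"dx": 0,"dy": 0,"dz": 0,"wx": 0,"wy": 0,"wz": 0,"claw": 1},{"dx": 0,"dy": 0,"dz": 0,"wx": 0,"wy": 0,"wz": 0,"claw": 1},{"dx": 0,"dy": 0,"dz": 0,"wx": 0,"wy": 0,"wz": 0,"claw": 1}]'

```text
time: 24.25
tool_pos: [0.4594, 0.2297, 0.3881]
tool_rot: [0.211, 2.996, -0.016]
ft_force: [-0.3, 0.7, -6.6]
opening: 0.531
grasp_force: 60.0
```

```bash
python3 av.py
```

```text
24.65 tq 0.4962 +- 0.0067 [0.49 0.5  0.5  0.46 0.53 0.51 0.49 0.49] F [-0.12  0.05 -6.57]
```

Case B's torque is linear with tilt (about 0.052 N·m/deg, no 0.2 N·m jump) and its shake is the same as A's, so it is quiet. It leans 6° in the grip; I'll set it upright and put it back.

Emit:
arm_command --rows '[{"dx": 0,"dy": 0,"dz": 0,"wx": 0,"wy": 1,"wz": 0,"claw": 1},{"dx": 0,"dy": 0,"dz": 0,"wx": 0,"wy": 1,"wz": 0,"claw": 1},{"dx": 0,"dy": 0,"dz": 0,"wx": 0,"wy": 1,"wz": 0,"claw": 1},{"dx": 0.0033,"dy": 0,"dz": 0,"wx": 0,"wy": 0.5,"wz": 0,"claw": 1},{"dx": 0,"dy": 0,"dz": 0,"wx": 0,"wy": 0,"wz": 0,"claw": 1},{"dx": 0,"dy": 0,"dz": 0,"wx": 0,"wy": 0,"wz": 0,"claw": 1}]'

```text
time: 25.25
tool_pos: [0.4569, 0.2307, 0.3885]
tool_rot: [-0.211, -3.031, -0.011]
ft_force: [-0.6, 0.1, -5.8]
opening: 0.525
grasp_force: 60.0
```

```bash
python3 av.py;python3 lab.py|tail -2
```

```text
25.65 tq -0.2275 +- 0.0085 [-0.28 -0.21 -0.21 -0.23 -0.19 -0.23 -0.24 -0.22] F [-0.09 -0.06 -6.51]
[299.  93.] 417 332 35 89 0.4
[263.  87.] 494 313 87 384 4.3
```

Emit:
arm_command --rows '[{"dx": -0.0069,"dy": 0,"dz": 0.0663,"wx": 0,"wy": 0,"wz": 0,"claw": 1},{"dx": -0.0069,"dy": 0,"dz": 0.0663,"wx": 0,"wy": 0,"wz": 0,"claw": 1},{"dx": -0.0069,"dy": 0,"dz": 0.0663,"wx": 0,"wy": 0,"wz": 0,"claw": 1},{"dx": -0.0035,"dy": 0,"dz": 0.033,"wx": 0,"wy": 0,"wz": 0,"claw": 1},{"dx": -0.0035,"dy": 0,"dz": 0.033,"wx": 0,"wy": 0,"wz": 0,"claw": 1},{"dx": -0.0018,"dy": 0,"dz": 0.017,"wx": 0,"wy": 0,"wz": 0,"claw": 1},{"dx": -0.0018,"dy": 0,"dz": 0.017,"wx": 0,"wy": 0,"wz": 0,"claw": 1},{"dx": -0.0018,"dy": 0,"dz": 0.017,"wx": 0,"wy": 0,"wz": 0,"claw": 1},{"dx": -0.0018,"dy": 0,"dz": 0.017,"wx": 0,"wy": 0,"wz": 0,"claw": 1},{"dx": -0.0013,"dy": 0,"dz": 0.012,"wx": 0,"wy": 0,"wz": 0,"claw": 1},{"dx": 0,"dy": 0,"dz": 0,"wx": 0,"wy": 0,"wz": 0,"claw": 1}]'

```text
time: 26.8
tool_pos: [0.4565, 0.2309, 0.1796]
tool_rot: [-0.211, -3.029, -0.011]
ft_force: [-1.1, 1.1, -7.4]
opening: 0.529
grasp_force: 60.0
```

Emit:
arm_command --rows '[{"dx": -0.001,"dy": 0,"dz": 0.01,"wx": 0,"wy": 0,"wz": 0,"claw": 1},{"dx": -0.001,"dy": 0,"dz": 0.01,"wx": 0,"wy": 0,"wz": 0,"claw": 1},{"dx": -0.001,"dy": 0,"dz": 0.01,"wx": 0,"wy": 0,"wz": 0,"claw": 1},{"dx": 0,"dy": 0,"dz": 0.005,"wx": 0,"wy": 0,"wz": 0,"claw": 1},{"dx": 0,"dy": 0,"dz": 0,"wx": 0,"wy": 0,"wz": 0,"claw": 1}]'

```text
time: 27.3
tool_pos: [0.4561, 0.2309, 0.1589]
tool_rot: [-0.211, -3.029, -0.011]
ft_force: [-0.5, 1.5, -7.8]
opening: 0.531
grasp_force: 60.0
```

Emit:
arm_command --rows '[{"dx": 0,"dy": 0,"dz": 0.003,"wx": 0,"wy": 0,"wz": 0,"claw": 1},{"dx": 0,"dy": 0,"dz": 0.003,"wx": 0,"wy": 0,"wz": 0,"claw": 1},{"dx": 0,"dy": 0,"dz": 0,"wx": 0,"wy": 0,"wz": 0,"claw": 1}]'

```text
time: 27.6
tool_pos: [0.4571, 0.2307, 0.1575]
tool_rot: [-0.212, -3.032, -0.013]
ft_force: [1.7, 0.5, 3.6]
opening: 0.529
grasp_force: 60.0
```

Emit:
arm_command --rows '[{"dx": 0,"dy": 0,"dz": 0.001,"wx": 0,"wy": 0,"wz": 0,"claw": 0},{"dx": 0,"dy": 0,"dz": 0,"wx": 0,"wy": 0,"wz": 0,"claw": 0},{"dx": 0,"dy": 0,"dz": 0,"wx": 0,"wy": 0,"wz": 0,"claw": 0},{"dx": 0,"dy": 0,"dz": 0,"wx": 0,"wy": 0,"wz": 0,"claw": 0},{"dx": 0,"dy": 0,"dz": 0,"wx": 0,"wy": 0,"wz": 0,"claw": 0},{"dx": 0,"dy": 0,"dz": 0,"wx": 0,"wy": 0,"wz": 0,"claw": 0},{"dx": 0,"dy": 0,"dz": 0,"wx": 0,"wy": 0,"wz": 0,"claw": 0},{"dx": 0,"dy": 0,"dz": -0.03,"wx": 0,"wy": -1,"wz": 0,"claw": 0},{"dx": 0,"dy": 0,"dz": -0.04,"wx": 0,"wy": -0.5,"wz": 0,"claw": 0},{"dx": 0,"dy": 0,"dz": -0.08,"wx": 0,"wy": 0,"wz": 0,"claw": 0},{"dx": 0,"dy": 0,"dz": -0.08,"wx": 0,"wy": 0,"wz": 0,"claw": 0},{"dx": 0,"dy": 0,"dz": -0.08,"wx": 0,"wy": 0,"wz": 0,"claw": 0}]'

```text
time: 28.8
tool_pos: [0.4583, 0.23, 0.3431]
tool_rot: [0.218, 3.134, 0.001]
ft_force: [0.6, -0.3, 0.2]
opening: 0.999
grasp_force: 0.0
```

Emit:
arm_command --rows '[{"dx": 0,"dy": 0,"dz": -0.03,"wx": 0,"wy": 0,"wz": 0,"claw": 0},{"dx": 0,"dy": 0,"dz": 0,"wx": 0,"wy": 0,"wz": 0,"claw": 0},{"dx": 0,"dy": 0,"dz": 0,"wx": 0,"wy": 0,"wz": 0,"claw": 0}]'

```text
time: 29.1
tool_pos: [0.4586, 0.2302, 0.3587]
tool_rot: [-0.218, -3.134, 0.0]
ft_force: [0.2, -1.2, -1.3]
opening: 1.001
grasp_force: 0.0
```

```bash
python3 wr.py
python3 - <<'E'
from cell import r,camera
import cv2
c=camera("side");cv2.imwrite("pics/s5.png",cv2.resize(c["pixels"][110:280,180:380],None,fx=3,fy=3)[:,:,::-1])
E
```

```text
[0.4586 0.2302 0.3587] [-0.218 -3.134  0.   ] [-0.014  0.012  0.051]
[0.4718 0.3292] [0.047 0.115] 82.1 rack frame [-0.0001  0.0991]
[0.443  0.1324] [0.047 0.117] 82.0 rack frame [-0.001  -0.0997]
[0.4561 0.229 ] [0.046 0.118] 82.0 rack frame [-0.0016 -0.0023]
```

View pics/s5.png

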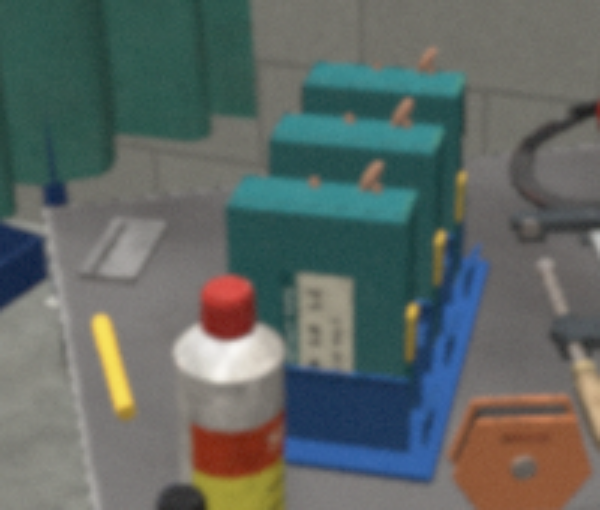

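Middle case is back down and level (its top at (355,130) px, as before). Now the right case.

Emit:
arm_command --rows '[{"dx": 0.001,"dy": -0.055,"dz": 0,"wx": 0,"wy": 0,"wz": 0,"claw": 0},{"dx": 0.001,"dy": -0.055,"dz": 0,"wx": 0,"wy": 0,"wz": 0,"claw": 0},{"dx": 0,"dy": -0.055,"dz": 0,"wx": 0,"wy": 0,"wz": 0,"claw": 0},{"dx": 0,"dy": 0,"dz": 0,"wx": 0,"wy": 0,"wz": 0,"claw": 0},{"dx": 0,"dy": 0,"dz": 0.07,"wx": 0,"wy": 0,"wz": 0,"claw": 0},{"dx": 0,"dy": 0,"dz": 0.07,"wx": 0,"wy": 0,"wz": 0,"claw": 0},{"dx": 0,"dy": 0,"dz": 0,"wx": 0,"wy": 0,"wz": 0,"claw": 0},{"dx": 0,"dy": 0,"dz": 0,"wx": 0,"wy": 0,"wz": 0,"claw": 0}]'

```text
time: 30.0
tool_pos: [0.4433, 0.1327, 0.2749]
tool_rot: [-0.217, -3.132, 0.002]
ft_force: [-1.3, 0.1, 0.6]
opening: 1.0
grasp_force: 0.0
```

Emit:
arm_command --rows '[{"dx": 0,"dy": 0,"dz": 0.07,"wx": 0,"wy": 0,"wz": 0,"claw": 0},{"dx": 0,"dy": 0,"dz": 0.07,"wx": 0,"wy": 0,"wz": 0,"claw": 0},{"dx": 0,"dy": 0,"dz": 0.03,"wx": 0,"wy": 0,"wz": 0,"claw": 0},{"dx": 0,"dy": 0,"dz": 0.03,"wx": 0,"wy": 0,"wz": 0,"claw": 0},{"dx": 0,"dy": 0,"dz": 0,"wx": 0,"wy": 0,"wz": 0,"claw": 1},{"dx": 0,"dy": 0,"dz": 0,"wx": 0,"wy": 0,"wz": 0,"claw": 1},{"dx": 0,"dy": 0,"dz": 0,"wx": 0,"wy": 0,"wz": 0,"claw": 1},{"dx": 0,"dy": 0,"dz": 0,"wx": 0,"wy": 0,"wz": 0,"claw": 1},{"dx": 0,"dy": 0,"dz": 0,"wx": 0,"wy": 0,"wz": 0,"claw": 1},{"dx": 0,"dy": 0,"dz": 0,"wx": 0,"wy": 0,"wz": 0,"claw": 1},{"dx": 0,"dy": 0,"dz": 0,"wx": 0,"wy": 0,"wz": 0,"claw": 1},{"dx": 0,"dy": 0,"dz": 0,"wx": 0,"wy": 0,"wz": 0,"claw": 1}]'

```text
time: 31.2
tool_pos: [0.4441, 0.1328, 0.1556]
tool_rot: [0.218, 3.133, 0.002]
ft_force: [0.3, 1.5, 2.5]
opening: 0.527
grasp_force: 60.0
```

Emit:
arm_command --rows '[{"dx": 0,"dy": 0,"dz": 0,"wx": 0,"wy": 0,"wz": 0,"claw": 1},{"dx": 0,"dy": 0,"dz": 0,"wx": 0,"wy": 0,"wz": 0,"claw": 1},{"dx": 0,"dy": 0,"dz": 0,"wx": 0,"wy": 0,"wz": 0,"claw": 1}]'

```text
time: 31.5
tool_pos: [0.4441, 0.1328, 0.1556]
tool_rot: [0.218, 3.133, 0.001]
ft_force: [-0.3, 0.9, 5.3]
opening: 0.532
grasp_force: 60.0
```

Emit:
arm_command --rows '[{"dx": 0,"dy": 0,"dz": -0.01,"wx": 0,"wy": 0,"wz": 0,"claw": 1},{"dx": 0,"dy": 0,"dz": -0.02,"wx": 0,"wy": 0,"wz": 0,"claw": 1},{"dx": 0,"dy": 0,"dz": -0.05,"wx": 0,"wy": 0,"wz": 0,"claw": 1},{"dx": 0,"dy": 0,"dz": -0.05,"wx": 0,"wy": 0,"wz": 0,"claw": 1},{"dx": 0,"dy": 0,"dz": -0.06,"wx": 0,"wy": 0,"wz": 0,"claw": 1},{"dx": 0,"dy": 0,"dz": -0.06,"wx": 0,"wy": 0,"wz": 0,"claw": 1},{"dx": 0,"dy": 0,"dz": -0.06,"wx": 0,"wy": 0,"wz": 0,"claw": 1},{"dx": -0.02,"dy": 0,"dz": -0.05,"wx": 0,"wy": 0,"wz": 0,"claw": 1},{"dx": -0.03,"dy": 0,"dz": -0.03,"wx": 0,"wy": 0,"wz": 0,"claw": 1},{"dx": 0,"dy": 0,"dz": 0,"wx": 0,"wy": 0,"wz": 0,"claw": 1},{"dx": 0,"dy": 0,"dz": 0,"wx": 0,"wy": 0,"wz": 0,"claw": 1}]'

```text
time: 32.6
tool_pos: [0.4729, 0.1276, 0.3883]
tool_rot: [-0.22, -3.132, 0.003]
ft_force: [-0.7, 0.0, -6.5]
opening: 0.53
grasp_force: 60.0
```

```bash
python3 av.py
```

```text
33.0 tq 0.0142 +- 0.0116 [-0.02  0.   -0.03  0.06  0.02 -0.    0.07  0.02] F [-0.01  0.06 -5.99]
```

Emit:
arm_command --rows '[{"dx": -0.075,"dy": 0,"dz": 0,"wx": 0,"wy": 0,"wz": 0,"claw": 1},{"dx": -0.075,"dy": 0,"dz": 0,"wx": 0,"wy": 0,"wz": 0,"claw": 1},{"dx": 0.075,"dy": 0,"dz": 0,"wx": 0,"wy": 0,"wz": 0,"claw": 1},{"dx": 0.075,"dy": 0,"dz": 0,"wx": 0,"wy": 0,"wz": 0,"claw": 1},{"dx": -0.075,"dy": 0,"dz": 0,"wx": 0,"wy": 0,"wz": 0,"claw": 1},{"dx": -0.075,"dy": 0,"dz": 0,"wx": 0,"wy": 0,"wz": 0,"claw": 1},{"dx": 0.075,"dy": 0,"dz": 0,"wx": 0,"wy": 0,"wz": 0,"claw": 1},{"dx": 0.075,"dy": 0,"dz": 0,"wx": 0,"wy": 0,"wz": 0,"claw": 1}]'

```text
time: 33.8
tool_pos: [0.4746, 0.1299, 0.3823]
tool_rot: [-0.222, -3.125, 0.023]
ft_force: [-1.2, 0.7, -2.7]
opening: 0.532
grasp_force: 60.0
```

Emit:
arm_command --rows '[{"dx": -0.075,"dy": 0,"dz": 0,"wx": 0,"wy": 0,"wz": 0,"claw": 1}]'

```text
time: 33.9
tool_pos: [0.5038, 0.1231, 0.3893]
tool_rot: [-0.201, -3.119, -0.021]
ft_force: [-0.7, -0.1, -4.0]
opening: 0.531
grasp_force: 60.0
```

Emit:
arm_command --rows '[{"dx": -0.075,"dy": 0,"dz": 0,"wx": 0,"wy": 0,"wz": 0,"claw": 1}]'

```text
time: 34.0
tool_pos: [0.5603, 0.1161, 0.3914]
tool_rot: [0.211, 3.133, 0.013]
ft_force: [-3.6, -0.8, -2.7]
opening: 0.529
grasp_force: 60.0
```

Emit:
arm_command --rows '[{"dx": 0.075,"dy": 0,"dz": 0,"wx": 0,"wy": 0,"wz": 0,"claw": 1}]'

```text
time: 34.1
tool_pos: [0.5284, 0.1234, 0.3726]
tool_rot: [-0.229, -3.123, 0.051]
ft_force: [2.4, 3.5, -11.7]
opening: 0.532
grasp_force: 60.0
```

Emit:
arm_command --rows '[{"dx": 0.075,"dy": 0,"dz": 0,"wx": 0,"wy": 0,"wz": 0,"claw": 1}]'

```text
time: 34.2
tool_pos: [0.4746, 0.13, 0.3823]
tool_rot: [-0.222, -3.125, 0.024]
ft_force: [-2.1, 0.3, -3.3]
opening: 0.527
grasp_force: 60.0
```

Emit:
arm_command --rows '[{"dx": 0,"dy": 0,"dz": 0,"wx": 0,"wy": 0,"wz": 0,"claw": 1},{"dx": 0,"dy": 0,"dz": 0,"wx": 0,"wy": 0,"wz": 0,"claw": 1},{"dx": 0,"dy": 0,"dz": 0,"wx": 0,"wy": 0,"wz": 0,"claw": 1}]'

```text
time: 34.5
tool_pos: [0.474, 0.1278, 0.3898]
tool_rot: [0.219, 3.132, 0.002]
ft_force: [-0.4, -0.9, -5.2]
opening: 0.527
grasp_force: 60.0
```

```bash
python3 av.py;python3 lab.py|tail -2
```

```text
34.9 tq 0.002 +- 0.0146 [-0.05 -0.06 -0.01  0.   -0.01  0.06  0.02  0.06] F [-0.    0.04 -6.14]
[361. 206.] 298 29 91 89 39.3
[299.  76.] 438 334 89 36 84.1
```

Emit:
arm_command --rows '[{"dx": 0,"dy": 0,"dz": 0,"wx": 0,"wy": 1,"wz": 0,"claw": 1},{"dx": 0,"dy": 0,"dz": 0,"wx": 0,"wy": 1,"wz": 0,"claw": 1},{"dx": 0,"dy": 0,"dz": 0,"wx": 0,"wy": 1,"wz": 0,"claw": 1},{"dx": 0,"dy": 0,"dz": 0,"wx": 0,"wy": 0,"wz": 0,"claw": 1},{"dx": 0,"dy": 0,"dz": 0,"wx": 0,"wy": 0,"wz": 0,"claw": 1},{"dx": 0,"dy": 0,"dz": 0,"wx": 0,"wy": 0,"wz": 0,"claw": 1},{"dx": 0,"dy": 0,"dz": 0,"wx": 0,"wy": 0,"wz": 0,"claw": 1},{"dx": 0,"dy": 0,"dz": 0,"wx": 0,"wy": 0,"wz": 0,"claw": 1}]'

```text
time: 35.75
tool_pos: [0.4732, 0.1284, 0.3897]
tool_rot: [-0.203, -2.927, -0.023]
ft_force: [0.1, 1.0, -5.8]
opening: 0.53
grasp_force: 60.0
```

```bash
python3 av.py;python3 lab.py|tail -2;python3 st.py
```

```text
36.15 tq -0.5588 +- 0.0158 [-0.57 -0.52 -0.5  -0.59 -0.57 -0.51 -0.57 -0.64] F [-0.14  0.04 -6.02]
[359. 196.] 299 52 111 71 29.1
[304.  74.] 427 337 88 36 72.2
time 36.2
tool_pos [0.474 0.128 0.389]
tool_rot [-0.204 -2.926 -0.021]
ft_force [-0.757  1.077 -6.501]
torque [-0.103 -0.573 -0.033]
opening 0.52
grasp_force 59.999
torque about width-normal: [-0.582, -0.582, -0.582, -0.582, -0.582, -0.582]
```

Emit:
arm_command --rows '[{"dx": 0,"dy": 0,"dz": 0,"wx": 0,"wy": -1,"wz": 0,"claw": 1},{"dx": 0,"dy": 0,"dz": 0,"wx": 0,"wy": -1,"wz": 0,"claw": 1},{"dx": 0,"dy": 0,"dz": 0,"wx": 0,"wy": -1,"wz": 0,"claw": 1},{"dx": 0,"dy": 0,"dz": 0,"wx": 0,"wy": 0,"wz": 0,"claw": 1},{"dx": 0,"dy": 0,"dz": 0,"wx": 0,"wy": 0,"wz": 0,"claw": 1},{"dx": 0,"dy": 0,"dz": 0,"wx": 0,"wy": 0,"wz": 0,"claw": 1},{"dx": 0,"dy": 0,"dz": 0,"wx": 0,"wy": 0,"wz": 0,"claw": 1}]'

```text
time: 36.9
tool_pos: [0.4738, 0.1278, 0.3887]
tool_rot: [-0.22, -3.133, 0.002]
ft_force: [-0.3, -0.1, -5.4]
opening: 0.53
grasp_force: 60.0
```

```bash
python3 av.py
```

```text
37.3 tq 0.0607 +- 0.008 [0.09 0.08 0.02 0.05 0.07 0.09 0.04 0.06] F [-0.1   0.13 -6.13]
```

Emit:
arm_command --rows '[{"dx": 0,"dy": 0,"dz": 0,"wx": 0,"wy": -1,"wz": 0,"claw": 1},{"dx": 0,"dy": 0,"dz": 0,"wx": 0,"wy": -1,"wz": 0,"claw": 1},{"dx": 0,"dy": 0,"dz": 0,"wx": 0,"wy": -1,"wz": 0,"claw": 1},{"dx": 0,"dy": 0,"dz": 0,"wx": 0,"wy": 0,"wz": 0,"claw": 1},{"dx": 0,"dy": 0,"dz": 0,"wx": 0,"wy": 0,"wz": 0,"claw": 1},{"dx": 0,"dy": 0,"dz": 0,"wx": 0,"wy": 0,"wz": 0,"claw": 1},{"dx": 0,"dy": 0,"dz": 0,"wx": 0,"wy": 0,"wz": 0,"claw": 1},{"dx": 0,"dy": 0,"dz": 0,"wx": 0,"wy": 0,"wz": 0,"claw": 1}]'

```text
time: 38.1
tool_pos: [0.4739, 0.128, 0.389]
tool_rot: [0.205, 2.926, -0.022]
ft_force: [0.5, 0.1, -5.9]
opening: 0.529
grasp_force: 60.0
```

```bash
python3 av.py;python3 lab.py|tail -2
```

```text
38.5 tq 0.4415 +- 0.0328 [0.44 0.45 0.21 0.49 0.53 0.49 0.44 0.49] F [ 0.04 -0.18 -6.16]
[295.  75.] 450 332 36 89 6.3
[271.  31.] 489 409 154 68 88.6
```

Case C clearly differs: shake forces change sign and size against A and B, and tilting shows a 0.24 N·m shift. It holds the loose part. I'll straighten it (tool at −6°), move it forward past the rack and lower it.

Emit:
arm_command --rows '[{"dx": 0,"dy": 0,"dz": 0,"wx": 0,"wy": 0.75,"wz": 0,"claw": 1},{"dx": 0,"dy": 0,"dz": 0,"wx": 0,"wy": 0.75,"wz": 0,"claw": 1},{"dx": -0.02,"dy": 0,"dz": 0.002,"wx": 0,"wy": 0,"wz": 0,"claw": 1},{"dx": -0.04,"dy": 0,"dz": 0.0042,"wx": 0,"wy": 0,"wz": 0,"claw": 1},{"dx": -0.05,"dy": 0,"dz": 0.0053,"wx": 0,"wy": 0,"wz": 0,"claw": 1},{"dx": -0.05,"dy": 0,"dz": 0.0053,"wx": 0,"wy": 0,"wz": 0,"claw": 1},{"dx": -0.05,"dy": 0,"dz": 0.0053,"wx": 0,"wy": 0,"wz": 0,"claw": 1},{"dx": -0.025,"dy": 0,"dz": 0.0026,"wx": 0,"wy": 0,"wz": 0,"claw": 1},{"dx": -0.013,"dy": 0,"dz": 0.0014,"wx": 0,"wy": 0,"wz": 0,"claw": 1},{"dx": 0,"dy": 0,"dz": 0,"wx": 0,"wy": 0,"wz": 0,"claw": 1},{"dx": 0,"dy": 0,"dz": 0,"wx": 0,"wy": 0,"wz": 0,"claw": 1}]'

```text
time: 39.65
tool_pos: [0.6212, 0.1077, 0.389]
tool_rot: [0.211, 3.03, -0.011]
ft_force: [-0.7, -0.3, -6.1]
opening: 0.529
grasp_force: 60.0
```

Emit:
arm_command --rows '[{"dx": 0.002,"dy": 0,"dz": 0.018,"wx": 0,"wy": 0,"wz": 0,"claw": 1},{"dx": 0.004,"dy": 0,"dz": 0.036,"wx": 0,"wy": 0,"wz": 0,"claw": 1},{"dx": 0.005,"dy": 0,"dz": 0.048,"wx": 0,"wy": 0,"wz": 0,"claw": 1},{"dx": 0.005,"dy": 0,"dz": 0.048,"wx": 0,"wy": 0,"wz": 0,"claw": 1},{"dx": 0.003,"dy": 0,"dz": 0.03,"wx": 0,"wy": 0,"wz": 0,"claw": 1},{"dx": 0.0018,"dy": 0,"dz": 0.018,"wx": 0,"wy": 0,"wz": 0,"claw": 1},{"dx": 0,"dy": 0,"dz": 0,"wx": 0,"wy": 0,"wz": 0,"claw": 1},{"dx": 0,"dy": 0,"dz": 0,"wx": 0,"wy": 0,"wz": 0,"claw": 1},{"dx": 0,"dy": 0,"dz": 0,"wx": 0,"wy": 0,"wz": 0,"claw": 1},{"dx": 0,"dy": 0,"dz": 0,"wx": 0,"wy": 0,"wz": 0,"claw": 1}]'

```text
time: 40.65
tool_pos: [0.6223, 0.1075, 0.271]
tool_rot: [0.211, 3.028, -0.01]
ft_force: [-0.2, 0.3, -6.1]
opening: 0.529
grasp_force: 60.0
```

```bash
python3 st.py; python3 lab.py; python3 pic.py pics/s6.png; python3 -c "
from cell import r
from h import *
p=r.get_state()['tool_pos'][:2]-[.458,.231];print('rack frame',p@[.99,-.14],p@[.14,.99])"
```

```text
time 40.65
tool_pos [0.622 0.108 0.271]
tool_rot [ 0.211  3.028 -0.01 ]
ft_force [-0.184  0.252 -6.065]
torque [-0.023  0.277  0.046]
opening 0.529
grasp_force 59.999
torque about width-normal: [0.271, 0.271, 0.271, 0.271, 0.271, 0.271]
[381. 246.] 232 -68 114 50 64.6
[261. 234.] 543 -78 120 272 45.5
[358. 200.] 300 54 123 89 55.3
rack frame 0.17972232215935818 -0.09930631826870656
```

View pics/s6.png

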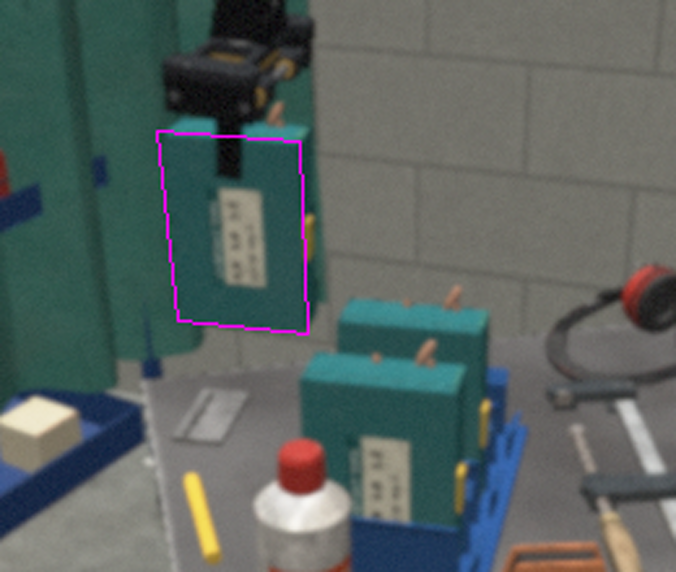

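The picture shows case C upright inside its predicted box (corners (158,131) to (308,333) px). It is beyond the rack, and the other two cases stand seated. Handing in.

```bash
sed -i 's/:240/:150/' lab.py; python3 lab.py | tail -2; python3 -c "
from cell import r
print(r.job_done())"
```

```text
[161. 199.] 811 -21 56 90 9.3
[233. 125.] 594 214 88 35 89.9
the job is handed in; nothing more can be done
None
```

Job handed in at about 41 s: the right-hand case (lowest y) is the one that rattles, and I'm holding it upright and still, about 36 mm beyond the far side of the rack and about 12 cm above the worktop; the other two stand back down in their channels.

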